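# Weigh the smoking-wood basket on the spring scale

### The job

Weigh the basket of smoking wood: pick it up by its handle, hang the kink of the handle in the hook of the spring scale, and ease it down slowly, about two centimetres a second, until the scale carries the whole weight. Let go only when nothing is left in the hand and the pointer has settled, so that the hook neither drops nor springs back, and leave the basket hanging still with its wood in it. Do not drag hard on the hook or bump the scale, and leave the other things on the table where they are.

Things in the scene. Friction and masses are not known exactly. Their poses are not given: they have to be found in the camera images.
- hook (a joint): How far the scale's hook and red pointer are drawn down, in m: 0 empty, stop at 0.100. A spring of 100 N/m: 10 mm per newton of load (98 mm per kg), hardly any friction. Let go off balance, it bobs at about 2 Hz. Basket and wood together weigh 0.3 to 0.85 kg, different each time and not told.
- hook_seat (a point): Point in the hook where the centre of a hung 8 mm bar rests, 265 mm above the table when empty; it moves with the hook. Axes as the stand's. The hook is 6 mm wire in the stand's y-z plane, open to -y: from its tip (20 mm to -y) under the seat to +y, up the +y side (18 mm) and back to the middle 50 mm above the seat.
- hook_mouth (a point): Way in to the hook, moving with it: 50 mm to the stand's -y of the seat and 28 mm above it. The tip's top is 15 mm above the seat; so a bar whose centre is 20 to 36 mm above the seat passes over the tip, sideways towards +y, and once above the seat it is lowered 28 mm into the hook.
- stand: Fixed steel scale stand, yaw differs. Origin on the table straight under the hook; x away from the robot, y left, z up. Base plate 200 x 290 x 10 mm, from y -60 to +230 mm; post 28 mm square at y +200 mm, 585 mm high; a cross arm at the top (561 mm) carries the scale.
- case_center (a point): Centre of the scale's steel case above the hook, 22 mm deep (stand's x), 60 mm wide (y), 205 mm high; underside 66 mm above the empty seat. White face, slot and red pointer on both flat sides. Whatever grips the handle must keep clear of it: grip beside the kink on the robot's side, leaning back towards the robot.
- basket: Loose wire basket 176 mm (its x) x 116 (y) x 70 high, open on top, origin under the middle of its bottom, z up. Its stiff handle of 8 mm round bar stands in its x-z plane: level at 135 mm above the bottom (bar centre) from x -74 to +74 mm, kinked up in the middle, down to both ends. A split and a chunk of wood inside. It hangs with its x along the stand's x.
- basket_kink (a point): Centre of the handle bar at the top of its kink, 150 mm above the basket's bottom: the kink, 34 mm long and 15 mm high, goes in the hook (the hook's wire passes under it). Axes as the basket's.
- handle_a (a point): Centre of the handle bar 58 mm to the basket's -x (near the robot) from the kink: a place to grip, fingers closing across the bar (the basket's y). The bar is straight and free from 25 to 70 mm from the kink. Held here the basket's weight twists in the grip, so grip firmly.
- log: Loose split of smoking wood lying in the basket, 105 x 70 x 47 mm, bark up; origin under its middle. How heavy it is differs much.
- chunk: Loose small chunk of wood in the basket, 36 x 60 x 40 mm; origin under its middle.
- cup: Bystander: glass measuring cup, 86 mm wide, 95 mm high, handle to its +y. Origin under its middle.
- ramekin: Bystander: white ceramic ramekin, 87 mm wide, 44 mm high.
- rub_jar: Bystander: jar of spice rub, 56 mm wide, 100 mm high.
- spatula: Bystander: wooden spatula, 300 mm long (its x), lying flat.
- tongs: Bystander: steel tongs, 275 mm long (its x), lying flat.
- basting_brush: Bystander: basting brush, 220 mm long (its x), lying flat.
There are look-alikes about, which are no part of the job. What is shaped like the basket but red is not meant.

How it is judged:
By the outcome, as a careful person would: the job done as asked, in the order asked, and still so for the second after the job is handed in, with the robot touching nothing.
It also fails if it takes over 58 s, if anything falls off the work surface, if the arm or the gripper's body presses on something with over 40 N, if the wrist force passes 120 N, or if a joint passes its speed limit or range.

### The arm

A 6-joint arm with a two-finger parallel gripper is mounted at the origin on the work surface. World frame = base frame: x ahead of the robot, y to its left, z up, the work surface at z = 0. Lengths are in m, angles in rad, forces in N, time in s.
With the tool pointing down it reaches from about 0.35 to 0.775 m from the base axis. Payload 5.5 kg.
Tool frame: the origin (TCP) lies between the finger pads; the fingertips stand 19 mm ahead of it and the grasp point (between the pads) is the TCP (env.tcp_to_tips is the distance from the TCP to the fingertips, in m); z points along the fingers, y is the direction in which the jaws open and shut (so a half turn about z gives the same grasp; the last joint's range is limited). The gripper opens to 85 mm and grips with 20 to 120 N. Pads are 22 mm wide; open, the fingers measure 114 mm over their backs; the gripper's body (76 mm by 85 mm) begins 54 mm behind the grasp point. The pads swing forward as they close: fully open they stand 13 mm farther back than shut.
Start: joints at [-1.364, 0.313, 0.046, 1.304, 0, 1.431], TCP at [0.195, -0.541, 0.23] pointing down, gripper open.
Joint ranges: [-2.76, 2.76], [-0.86, 1.69], [-1.03, 1.26], [-2.2, 2.34], [-1.47, 1.5], [-3.14, 3.14]. Speed limits (rad/s): [2.57, 2.57, 3.14, 3.14, 3.14, 3.14].

### API

Orientations are given as a unit quaternion [w, x, y, z].
In Python, from workcell import env, eyes, job gives the robot as it stands. The module is installed in compiled form; this text tells all that it offers.
- The arm moves only by the tool move_arm, never from a script. Its argument "commands" is a list of rows, each a list of 3 entries, a list of its own where there are three numbers: the shift along the world's x, y, z as a fraction of full scale, then the turn, a rotation vector about the world's x, y, z as a fraction of full scale, then the gripper command: -1 is shut, 1 is fully open, values between are in proportion. In form: [[[x, y, z], [wx, wy, wz], gripper], ...]. A call has 1 to 5 rows; each row shifts and turns the commanded pose from where the row before left it; what a row does not reach is not made up. Full scale, the value 1, is 0.04 m for a shift and 8 degrees for a turn. A row lasts 1/10 s, in which the tool goes at most 50 mm and 8.59 degrees, less where a joint would pass 70% of its speed; a pose out of reach is approached as far as the arm can. A call with a number of a shift or a turn outside -1 to 1 is refused whole. A call with a gripper value outside its range is refused whole. The fingers move at their own pace and stop on an object; "newtons" is the grip in N (left out, the last holds). Time passes only in rows, so rows that do not move let the fingers close. It gives the time, the measured TCP pose, the force and the opening at its end, in the units of the state.
- env.get_state(): the state, without advancing time (a new reading comes with each control period).
- eyes.read_camera(name): name is "side" or "top"; returns a dict with "frame" (400x640x3 uint8, red, green, blue), "mtx" (3x3 intrinsics, pixels), "camera_from_world" (4x4, takes a point from world to camera coordinates). Camera axes: x right, y down, z forward; pixel columns grow to the right and rows downward; lengths in m; the calibration is good to about 2 mm. A picture is of the moment at which its call begins. There is no depth.
- job.hand_in(): hands the job in, once; it reports no verdict.
The state is a dict: "clock": time; "joint_pos": joint angles; "qvel": joint speeds; "tau": joint torques, N m; "tcp_pos": TCP position; "orientation": TCP orientation; "wrist_force": force on the tool from outside, world axes, zero at the start; "ft_torque": the same for the moment, N m; "finger_gap": finger opening in m.
Only numpy, scipy, OpenCV 4.12 (cv2) and the standard library are available. Lean on these libraries where they do the work, as an engineer would, in place of code of your own. Each camera call takes 0.05 s, during which the arm holds its last target.

## Working session

There is one attempt and no reset: what is moved stays moved. The work goes in short steps, Python scripts to look and compute and a tool call to move; the robot and the scene stay as the last step left them, time stands still between calls to the robot, and variables do not carry over. Pictures are saved under pics/ and viewed, and the job is handed in when it is done.

Besides the shell and the picture viewer there is one more tool, called as name(argument=value, ...), one argument or row to a line, values as JSON. move_arm: Moves the arm, as the interface text tells. Its arguments: {"type":"object","properties":{"commands":{"type":"array","items":{"type":"array"}},"newtons":{"type":"number"}},"required":["commands"]}

```bash
mkdir -p pics
python3 - <<'E'
from workcell import env,eyes
import cv2,numpy as np
for n in("side","top"):
    d=eyes.read_camera(n); cv2.imwrite(f"pics/{n}0.png",d["frame"][:,:,::-1]); np.savez(f"{n}0.npz",**d)
    print(n,d["mtx"].round(1).tolist(),d["camera_from_world"].round(3).tolist())
s=env.get_state();print({k:np.round(v,3).tolist() for k,v in s.items()})
E
```

```text
side [[397.5, 0.0, 320.7], [0.0, 397.5, 200.6], [0.0, 0.0, 1.0]] [[-0.932, -0.362, -0.013, 0.466], [-0.278, 0.737, -0.616, 0.289], [0.233, -0.571, -0.788, 1.369], [0.0, 0.0, 0.0, 1.0]]
top [[431.6, 0.0, 325.0], [0.0, 431.6, 204.3], [0.0, 0.0, 1.0]] [[-0.007, -1.0, -0.019, 0.015], [-0.989, 0.01, -0.146, 0.51], [0.146, 0.018, -0.989, 1.5], [0.0, 0.0, 0.0, 1.0]]
{'clock': 0.1, 'joint_pos': [-1.364, 0.314, 0.045, 1.304, 0.0, 1.431], 'qvel': [-0.0, -0.001, 0.003, -0.001, -0.0, 0.002], 'tau': [0.002, -48.173, 29.924, 0.013, -0.0, 0.0], 'tcp_pos': [0.195, -0.54, 0.23], 'orientation': [-0.001, 0.985, 0.173, -0.0], 'wrist_force': [0.27, -0.513, 0.389], 'ft_torque': [0.017, -0.036, 0.058], 'finger_gap': 0.086}
```

View pics/side0.png

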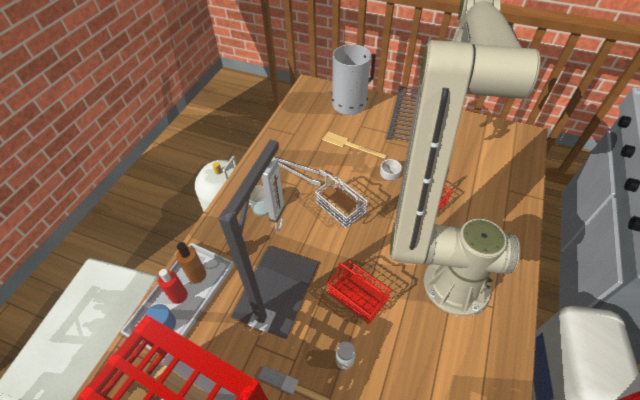

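View pics/top0.png

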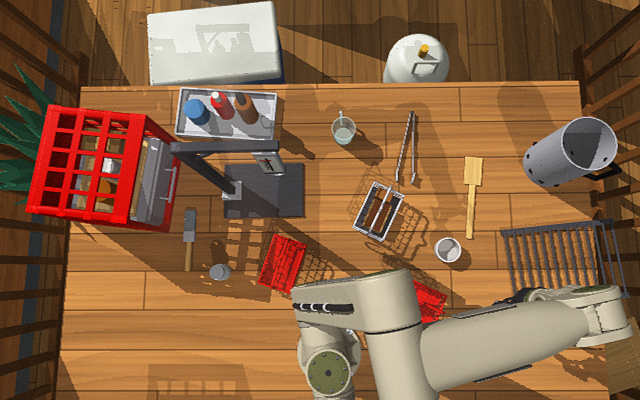

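Candidates: wire basket with wood at top (378,212) / side (342,200); red ones at top (283,263), (430,300). The steel-coloured one with wood fits. Enlarging it and the hook.

```bash
cat > h.py <<'E'
import numpy as np,cv2
from scipy.spatial.transform import Rotation as R
def load(n,k=0): return dict(np.load(f"{n}{k}.npz"))
def ray(d,uv):
    M=d["camera_from_world"];r=M[:3,:3].T;c=-r@M[:3,3]
    v=r@np.linalg.solve(d["mtx"],[uv[0],uv[1],1]);return c,v/np.linalg.norm(v)
def onz(d,uv,z):
    c,v=ray(d,uv);return c+v*(z-c[2])/v[2]
def tri(a,ua,b,ub):
    c1,v1=ray(a,ua);c2,v2=ray(b,ub)
    s=np.linalg.lstsq(np.c_[v1,-v2],c2-c1,rcond=None)[0]
    p,q=c1+s[0]*v1,c2+s[1]*v2;return (p+q)/2,np.linalg.norm(p-q)
def proj(d,p):
    M=d["camera_from_world"];q=M[:3,:3]@np.asarray(p)+M[:3,3];u=d["mtx"]@q;return u[:2]/u[2]
def crop(d,x0,y0,x1,y1,s,f):
    im=cv2.resize(d["frame"][y0:y1,x0:x1,::-1],None,fx=s,fy=s,interpolation=cv2.INTER_CUBIC)
    for x in range((x0+9)//10*10,x1,10):
        cv2.putText(im,str(x),(int((x-x0)*s),8),0,.3,(0,255,255),1);cv2.line(im,(int((x-x0+.5)*s),10),(int((x-x0+.5)*s),16),(0,255,255),1)
    for y in range((y0+9)//10*10,y1,10):
        cv2.putText(im,str(y),(0,int((y-y0+.5)*s)+3),0,.3,(0,255,255),1);cv2.line(im,(22,int((y-y0+.5)*s)),(28,int((y-y0+.5)*s)),(0,255,255),1)
    cv2.imwrite("pics/"+f,im)
E
python3 - <<'E'
from h import *
s,t=load("side"),load("top")
for d in(s,t): print((-d["camera_from_world"][:3,:3].T@d["camera_from_world"][:3,3]).round(3))
crop(s,220,130,380,250,5,"s1.png");crop(t,340,160,420,260,6,"t1.png");crop(t,160,130,320,230,5,"t2.png")
E
```

```text
[0.196 0.737 1.262]
[ 0.285 -0.016  1.558]
```

View pics/s1.png

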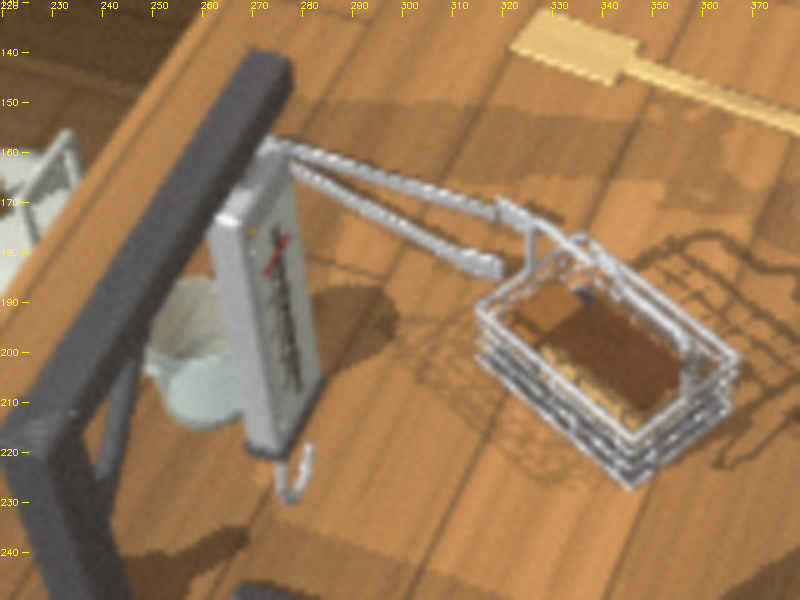

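View pics/t1.png

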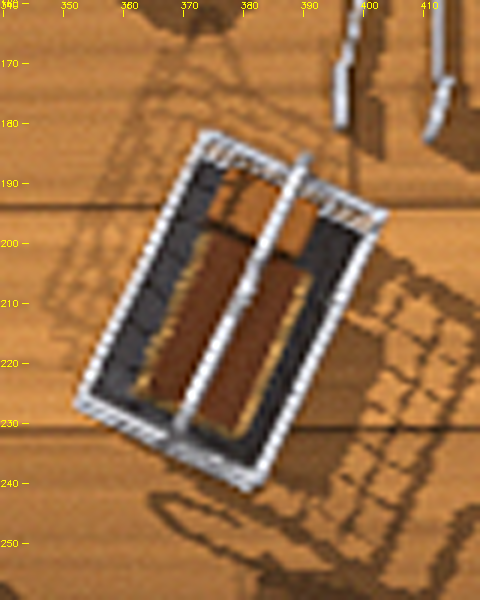

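View pics/t2.png

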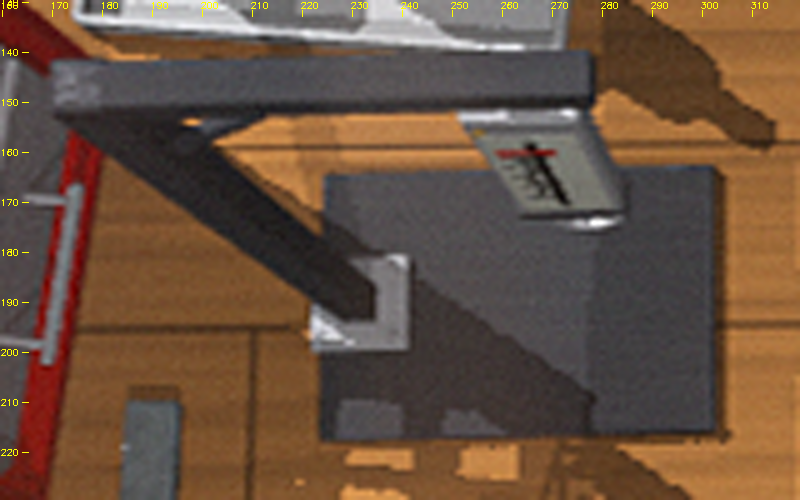

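Run:
```python
from h import *
s,t=load("side"),load("top")
P=lambda x,y,k,x0,y0:(x/k+x0-.5*0,y/k+y0)
pl=np.array([onz(t,P(x,y,5,160,130),.01) for x,y in[(325,175),(714,167),(714,435),(320,440)]]);print(pl.round(4))
print([np.linalg.norm(pl[i]-pl[(i+1)%4]).round(4) for i in range(4)])
# edges dir: left(+y) = pl0-pl1 , pl3-pl2
v=(pl[0]-pl[1])+(pl[3]-pl[2]);yaw=np.arctan2(v[1],v[0])-np.pi/2
w=(pl[0]-pl[3])+(pl[1]-pl[2]);yaw2=np.arctan2(w[1],w[0])
print("yaw",np.degrees([yaw,yaw2]))
ya=(yaw*290+yaw2*200)/490;Y=np.array([-np.sin(ya),np.cos(ya),0])
c=pl.mean(0);o=c-Y*.085;print("origin",o)
for z in(.265,.331):print(z,proj(s,[*o[:2],z]),proj(t,[*o[:2],z]))
# case bottom triangulated: side hook bottom (292/5+220,500/5+130)
h=P(290,497,5,220,130);print("hook bottom ray at z .259",onz(s,h,.257))
# basket
b=np.array([onz(t,P(x,y,6,340,160),.07) for x,y in[(207,132),(385,215),(255,487),(80,400)]]);print(b.round(4))
print([np.linalg.norm(b[i]-b[(i+1)%4]).round(4) for i in range(4)])
w=(b[0]-b[3])+(b[1]-b[2]);print("byaw",np.degrees(np.arctan2(w[1],w[0])),"centre",b.mean(0))
a=onz(t,P(178,425,6,340,160),.135);e=onz(t,P(303,162,6,340,160),.135);print(a,e,np.linalg.norm(a-e),np.degrees(np.arctan2(*(e-a)[1::-1])),(a+e)/2)
```

```text
[[0.6648 0.3798 0.01  ]
 [0.6676 0.0923 0.01  ]
 [0.469  0.0921 0.01  ]
 [0.4679 0.3781 0.01  ]]
[np.float64(0.2876), np.float64(0.1986), np.float64(0.286), np.float64(0.1969)]
yaw [0.38122203 0.26790653]
origin [0.56781106 0.15059789 0.01      ]
0.265 [280.78923883 226.66349815] [277.98867145 175.37762209]
0.331 [278.70102376 213.83493487] [275.12590155 170.560915  ]
hook bottom ray at z .259 [0.57451617 0.15806213 0.257     ]
[[ 0.583  -0.1635  0.07  ]
 [ 0.5329 -0.2655  0.07  ]
 [ 0.3758 -0.1861  0.07  ]
 [ 0.4266 -0.0868  0.07  ]]
[np.float64(0.1137), np.float64(0.176), np.float64(0.1115), np.float64(0.1742)]
byaw -26.481621721510034 centre [ 0.47958796 -0.17548121  0.07      ]
[ 0.40621372 -0.13729994  0.135     ] [ 0.55242485 -0.21005871  0.135     ] 0.1633142181411418 -26.456227816877444 [ 0.47931929 -0.17367933  0.135     ]
```

Run:
```python
from h import *
s,t=load("side"),load("top")
crop(s,255,195,295,235,15,"s2.png");crop(t,245,140,295,185,13,"t3.png")
o=np.array([.568,.151])
for n,d in(("s",s),("t",t)):
  for k,p in {"c+y":(-.011,.03,.331),"c-y":(-.011,-.03,.331),"seat":(0,0,.265),"tip":(0,-.02,.28),"bot":(0,0,.255),"py":(0,.018,.27),"top":(0,0,.315)}.items(): print(n,k,proj(d,[o[0]+p[0],o[1]+p[1],p[2]]).round(1))
```

```text
s c+y [277.6 223. ]
s c-y [286.3 207.3]
s seat [280.7 226.7]
s tip [283.  218.9]
s bot [281.  228.6]
s py [278.  230.5]
s top [279.1 217.1]
t c+y [264.7 174.3]
t c-y [285.2 174.1]
t seat [277.9 175.3]
t tip [283.8 174.2]
t bot [278.3 176. ]
t py [271.8 175. ]
t top [275.7 171.7]
```

View pics/s2.png

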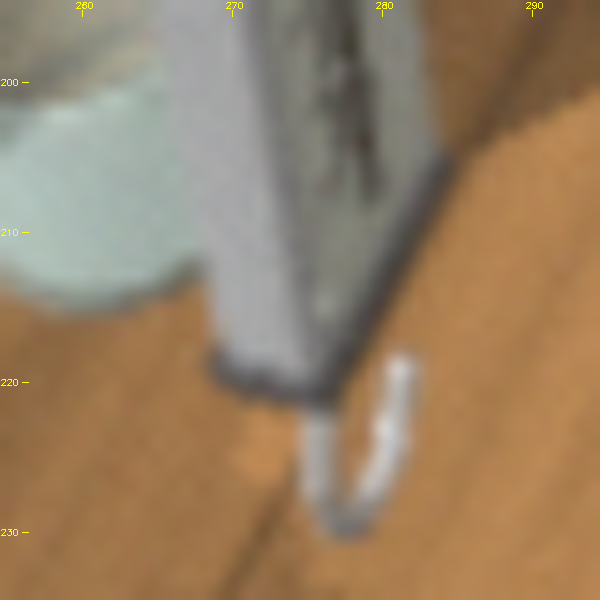

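View pics/t3.png

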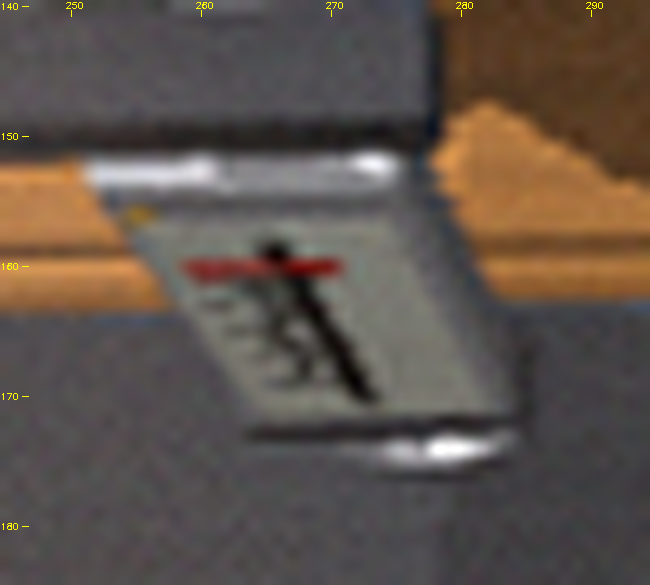

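Run:
```python
from h import *
s,t=load("side"),load("top")
print(tri(s,(275.8,221.5),t,(263.8,172.9)),tri(s,(284.6,205.3),t,(284.3,172.4)))
print("tip top z.280 side",onz(s,(281.4,218),.28),"tip top view",onz(t,(284,173.5),.277))
print("bottom",onz(s,(277.8,229.3),.258))
for z in (.07,.135): pass
# basket handle kink side view; features: ends (322*?)
for n,d in(("s",s),("t",t)):
  Y=np.radians(-26.5);u=np.array([np.cos(Y),np.sin(Y),0])
  c=np.array([.4795,-.1745,0])
  for k,(x,z) in {"end-":(-.074,.135),"end+":(.074,.135),"kink":(0,.15),"ga":(-.058,.135)}.items(): print(n,k,proj(d,c+u*x+[0,0,z]).round(1))
crop(s,310,170,375,235,10,"s3.png")
```

```text
(array([0.56034392, 0.18260054, 0.33839938]), np.float64(0.0015972568943994226)) (array([0.56024654, 0.12274267, 0.34100605]), np.float64(0.0009336990275123308))
tip top z.280 side [0.57384469 0.12982645 0.28      ] tip top view [0.57081375 0.13080232 0.277     ]
bottom [0.57486476 0.15852168 0.258     ]
s end- [356.7 197. ]
s end+ [328.8 174.6]
s kink [342.6 182.9]
s ga [353.6 194.5]
t end- [370.9 228.7]
t end+ [389.8 189. ]
t kink [380.9 208.1]
t ga [373.  224.3]
```

View pics/s3.png

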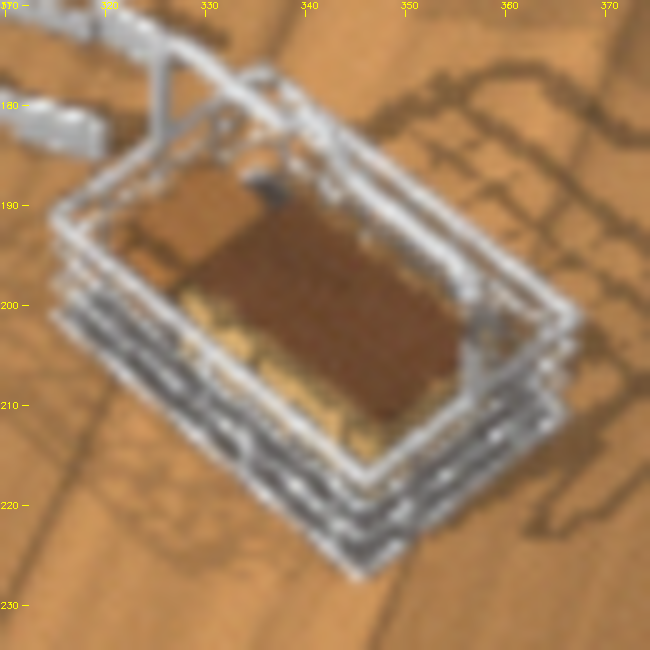

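```bash
cat >> h.py <<'E'
def Rt(yaw,th):
    t=np.radians(th);B=np.array([[-np.cos(t),0,np.sin(t)],[0,1,0],[-np.sin(t),0,-np.cos(t)]])
    return R.from_euler('z',yaw,degrees=True)*R.from_matrix(B)
def go(s,p,Rg):
    q=s["orientation"];R0=R.from_quat([q[1],q[2],q[3],q[0]])
    dp=np.asarray(p)-s["tcp_pos"];w=np.degrees((Rg*R0.inv()).as_rotvec())
    print("dp/0.04",(dp/.04).round(2),"w/8",(w/8).round(2),"dp mm",(dp*1e3).round(1),"deg",w.round(1))
E
python3 - <<'E'
from h import *
from workcell import env
s=env.get_state()
Rg=Rt(-26.5,30);print(np.linalg.det(Rg.as_matrix()))
g=np.array([.429,-.147,.135]);z=Rg.as_matrix()[:,2];print(g-.1*z)
go(s,g-.1*z,Rg); print(np.degrees(Rg.magnitude()))
go(s,g-.1*z,Rt(-26.5,0))
E
```

```text
1.0000000000000002
[ 0.38425328 -0.12469011  0.22160254]
dp/0.04 [ 4.72 10.39 -0.2 ] w/8 [-4.73  0.26 16.24] dp mm [188.9 415.6  -7.9] deg [-37.8   2.1 129.9]
150.81660956738577
dp/0.04 [ 4.72 10.39 -0.2 ] w/8 [-0.00e+00 -1.00e-02  1.67e+01] dp mm [188.9 415.6  -7.9] deg [-0.000e+00 -1.000e-01  1.336e+02]
```

move_arm(
  commands=[
    [[0.2,0.4,0.5],[0,0,0.84],1],
    [[0.2,0.5,0.5],[0,0,0.84],1],
    [[0.24,0.54,0.2],[0,0,0.84],1],
    [[0.24,0.54,0.2],[0,0,0.84],1],
    [[0.24,0.54,0],[0,0,0.84],1],
  ],
  newtons=120,
)

```text
clock: 0.6
tcp_pos: [0.2406, -0.4395, 0.2871]
orientation: [0.001, 0.892, 0.452, -0.0]
wrist_force: [1.3, 0.2, -0.6]
finger_gap: 0.0852
```

move_arm(
  commands=[
    [[0.24,0.54,0],[0,0,0.84],1],
    [[0.24,0.54,0],[0,0,0.84],1],
    [[0.24,0.54,0],[0,0,0.84],1],
    [[0.24,0.54,0],[0,0,0.84],1],
    [[0.24,0.54,0],[0,0,0.84],1],
  ],
)

```text
clock: 1.1
tcp_pos: [0.2884, -0.3309, 0.286]
orientation: [-0.0, 0.723, 0.69, 0.0]
wrist_force: [-0.2, 0.7, 0.3]
finger_gap: 0.0854
```

move_arm(
  commands=[
    [[0.24,0.54,0],[0,0,0.84],1],
    [[0.24,0.54,0],[0,0,0.84],1],
    [[0.24,0.54,0],[0,0,0.84],1],
    [[0.24,0.54,0],[0,0,0.84],1],
    [[0.24,0.54,0],[0,0,0.84],1],
  ],
)

```text
clock: 1.6
tcp_pos: [0.3363, -0.2229, 0.286]
orientation: [-0.0, 0.493, 0.87, 0.0]
wrist_force: [0.4, 0.3, 0.6]
finger_gap: 0.0852
```

move_arm(
  commands=[
    [[0.24,0.54,-0.2],[0,0,0.84],1],
    [[0.24,0.54,-0.2],[0,0,0.84],1],
    [[0.24,0.54,-0.2],[0,0,0.84],1],
    [[0.24,0.4,-0.2],[0,0,0.84],1],
    [[0.2,0.3,-0.2],[0,0,0.74],1],
  ],
)

```text
clock: 2.1
tcp_pos: [0.3827, -0.1299, 0.2458]
orientation: [-0.0, 0.227, 0.974, 0.0]
wrist_force: [0.3, 0.1, 0.7]
finger_gap: 0.0856
```

Run:
```python
from h import *
from workcell import env
s=env.get_state();print(s["clock"],s["joint_pos"].round(3) if hasattr(s["joint_pos"],"round") else s["joint_pos"])
Rg=Rt(-26.5,30);g=np.array([.429,-.147,.135]);z=Rg.as_matrix()[:,2]
go(s,g-.1*z,Rg)
```

```text
2.1 [-0.527 -0.023 -0.314  1.281  0.    -0.069]
dp/0.04 [ 0.04  0.13 -0.6 ] w/8 [-1.67 -3.36 -0.04] dp mm [  1.6   5.3 -24.2] deg [-13.3 -26.9  -0.3]
```

move_arm(
  commands=[
    [[0,0,0],[-0.33,-0.67,0],1],
    [[0,0,0],[-0.33,-0.67,0],1],
    [[0,0,0],[-0.33,-0.67,0],1],
    [[0.02,0.06,-0.2],[-0.33,-0.67,0],1],
    [[0.02,0.06,-0.3],[-0.33,-0.67,0],1],
  ],
)

```text
clock: 2.6
tcp_pos: [0.3846, -0.1265, 0.227]
orientation: [0.254, 0.221, 0.94, -0.058]
wrist_force: [0.3, -0.6, -1.0]
finger_gap: 0.0853
```

Run:
```python
from h import *
from workcell import env,eyes
for n in("side","top"):
    d=eyes.read_camera(n); np.savez(f"{n}1.npz",**d)
s=env.get_state();print(s["clock"],np.round(s["joint_pos"],3))
Rg=Rt(-26.5,30);g=np.array([.429,-.147,.135])
go(s,g,Rg)
crop(load("side",1),290,130,410,240,6,"s4.png");crop(load("top",1),310,150,440,270,6,"t4.png")
for n in("side","top"):
    d=load(n,1);T=np.array(s["tcp_pos"]);z=Rg.as_matrix()[:,2];y=Rg.as_matrix()[:,1]
    print(n,"tip",proj(d,T+.006*z),"future grasp",proj(d,g))
```

```text
2.7 [-0.553 -0.464 -0.826  0.701  0.048 -0.078]
dp/0.04 [ 1.29 -0.63 -2.08] w/8 [-0.07 -0.08 -0.01] dp mm [ 51.6 -25.1 -83. ] deg [-0.6 -0.6 -0. ]
side tip [365.64506857 189.37535452] future grasp [353.064977   194.67705353]
top tip [367.4291079  237.12263137] future grasp [372.45523375 223.92501675]
```

View pics/s4.png

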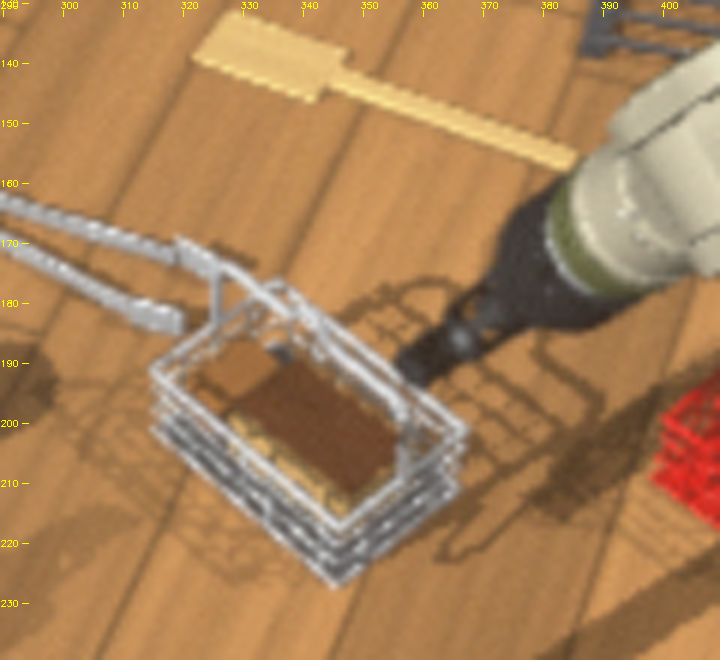

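View pics/t4.png

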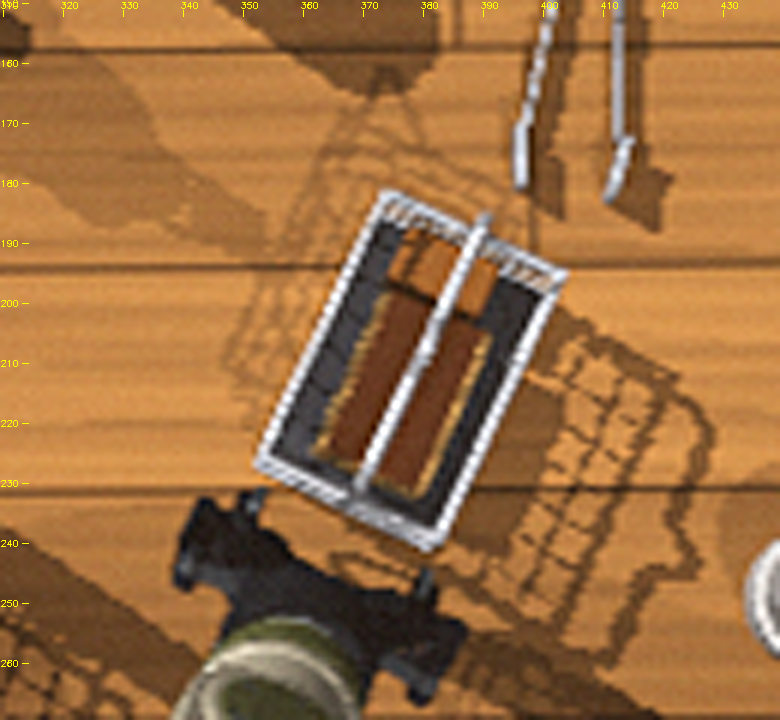

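move_arm(
  commands=[
    [[0.26,-0.13,-0.42],[0,0,0],1],
    [[0.26,-0.13,-0.42],[0,0,0],1],
    [[0.26,-0.13,-0.42],[0,0,0],1],
    [[0.26,-0.13,-0.42],[0,0,0],1],
    [[0.25,-0.11,-0.4],[-0.07,-0.08,0],1],
  ],
)

```text
clock: 3.2
tcp_pos: [0.4388, -0.1536, 0.1447]
orientation: [0.258, 0.221, 0.939, -0.061]
wrist_force: [0.5, -0.1, -0.1]
finger_gap: 0.0856
```

Run:
```python
from h import *
from workcell import env,eyes
for n in("side","top"):
    d=eyes.read_camera(n); np.savez(f"{n}2.npz",**d)
s=env.get_state();print(s["clock"],np.round(s["joint_pos"],3))
Rg=Rt(-26.5,30);g=np.array([.429,-.147,.135])
go(s,g,Rg)
crop(load("side",2),310,150,400,240,7,"s5.png");crop(load("top",2),330,170,420,260,7,"t5.png")
```

```text
3.3 [-0.532 -0.24  -0.919  0.361  0.035 -0.061]
dp/0.04 [-0.19  0.13 -0.18] w/8 [ 0.03  0.05 -0.  ] dp mm [-7.8  5.3 -7.1] deg [ 0.3  0.4 -0. ]
```

View pics/s5.png

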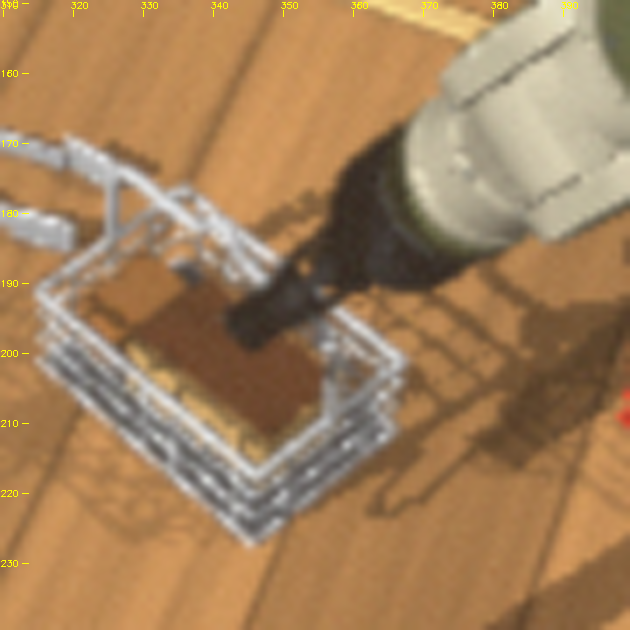

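View pics/t5.png

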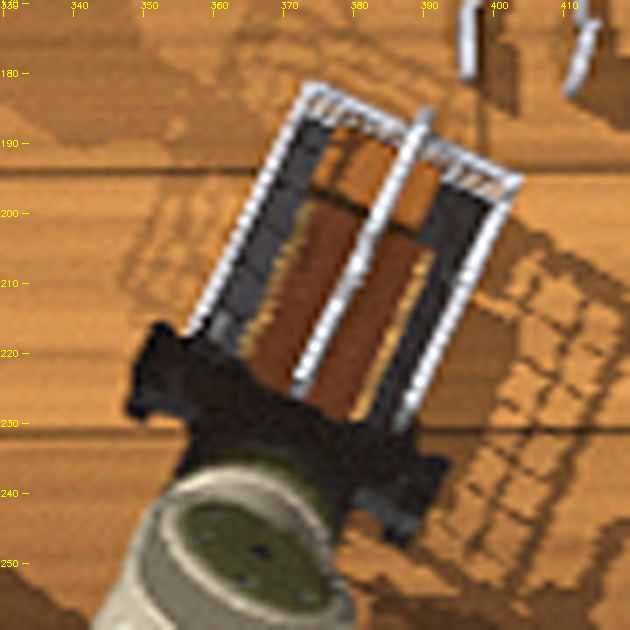

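move_arm(
  commands=[
    [[-0.1,0.06,-0.1],[0,0,0],1],
    [[-0.1,0.07,-0.1],[0,0,0],1],
    [[0,0,0],[0,0,0],1],
  ],
)

```text
clock: 3.6
tcp_pos: [0.427, -0.1459, 0.135]
orientation: [0.257, 0.221, 0.939, -0.061]
wrist_force: [-0.2, 0.3, -0.3]
finger_gap: 0.0854
```

Run:
```python
from h import *
from workcell import env,eyes
s=env.get_state();print(s["clock"],np.round(s["joint_pos"],3))
Rg=Rt(-26.5,30);g=np.array([.429,-.147,.135])
go(s,g,Rg)
```

```text
3.6 [-0.531 -0.259 -0.953  0.343  0.034 -0.059]
dp/0.04 [ 0.05 -0.03 -0.  ] w/8 [ 0.04  0.07 -0.  ] dp mm [ 2.  -1.1 -0. ] deg [ 0.3  0.5 -0. ]
```

move_arm(
  commands=[
    [[0,0,0],[0,0,0],-1],
    [[0,0,0],[0,0,0],-1],
    [[0,0,0],[0,0,0],-1],
    [[0,0,0],[0,0,0],-1],
    [[0,0,0],[0,0,0],-1],
  ],
  newtons=120,
)

```text
clock: 4.1
tcp_pos: [0.4279, -0.1465, 0.1353]
orientation: [0.258, 0.221, 0.939, -0.061]
wrist_force: [0.7, -0.2, 0.9]
finger_gap: 0.0123
```

move_arm(
  commands=[
    [[0,0,0],[0,0,0],-1],
    [[0,0,0],[0,0,0],-1],
    [[0,0,0],[0,0,0],-1],
  ],
)

```text
clock: 4.4
tcp_pos: [0.4277, -0.1466, 0.1352]
orientation: [0.258, 0.221, 0.939, -0.061]
wrist_force: [-5.1, -0.7, 3.8]
finger_gap: 0.0026
```

Run:
```python
from h import *
from workcell import env,eyes
for n in("side","top"):
    d=eyes.read_camera(n); np.savez(f"{n}3.npz",**d)
s=env.get_state();print(s["clock"],s["wrist_force"],s["ft_torque"],s["finger_gap"],s["tcp_pos"])
crop(load("side",3),310,150,400,240,7,"s6.png");crop(load("top",3),330,170,420,260,7,"t6.png")
```

```text
4.5 [-5.40770644 -0.4703072   5.34177522] [-0.0303726   0.79575338 -0.23268806] 0.0021986624779890204 [ 0.42773741 -0.1466039   0.13524725]
```

View pics/s6.png

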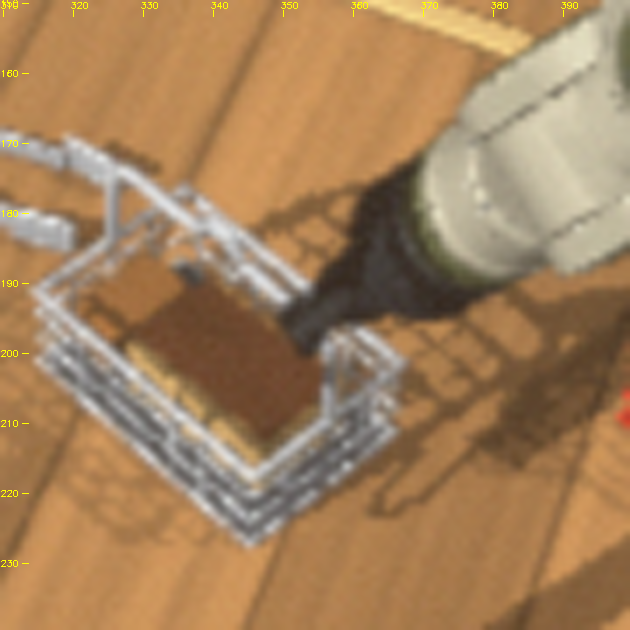

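View pics/t6.png

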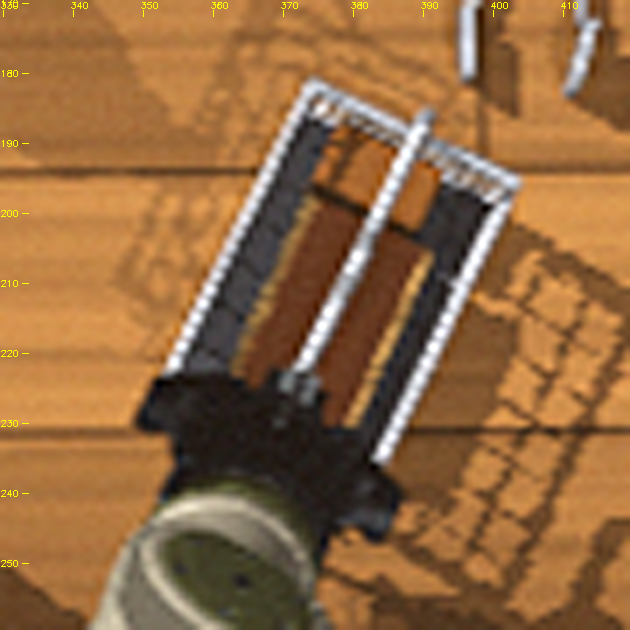

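Run:
```python
from h import *
from workcell import env
s=env.get_state();T=np.array(s["tcp_pos"]);z=Rt(-26.5,30).as_matrix()[:,2]
for n in("side","top"):
    d=load(n,3)
    print(n,"tcp",proj(d,T).round(1),"tip",proj(d,T+.019*z).round(1))
crop(load("side",3),335,175,370,215,15,"s7.png");crop(load("top",3),350,205,390,245,15,"t7.png")
```

```text
side tcp [353.4 194.8] tip [351.3 196.1]
top tcp [372.4 224.3] tip [373.1 222.3]
```

View pics/s7.png

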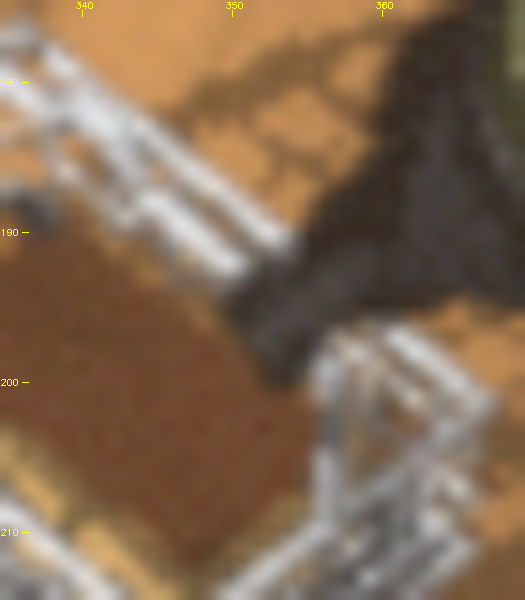

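View pics/t7.png

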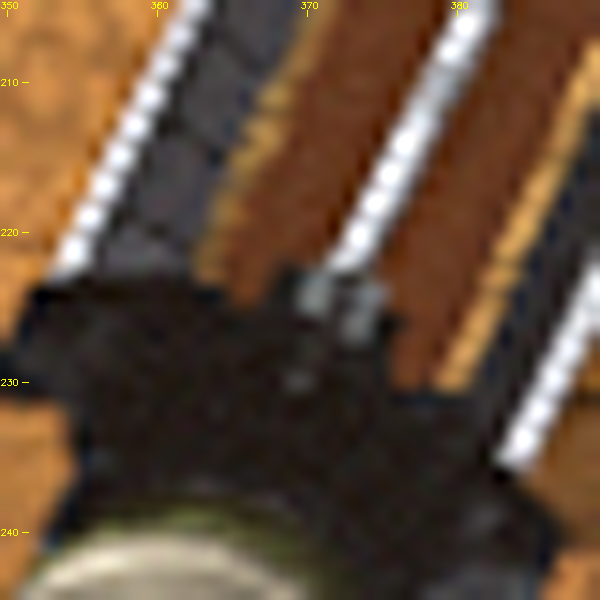

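move_arm(
  commands=[
    [[0,0,0],[0,0,0],-1],
    [[0,0,0],[0,0,0],-1],
  ],
)

```text
clock: 4.7
tcp_pos: [0.4277, -0.1466, 0.1352]
orientation: [0.258, 0.221, 0.939, -0.061]
wrist_force: [-5.4, -0.7, 5.1]
finger_gap: 0.0023
```

Run:
```python
from workcell import env
s=env.get_state();print(s["clock"],s["wrist_force"],s["ft_torque"],s["finger_gap"],s["tcp_pos"])
```

```text
4.7 [-5.43954681 -0.70672337  5.11282211] [ 0.01501797  0.87109737 -0.30559287] 0.002308505241184854 [ 0.42773112 -0.14659922  0.13522652]
```

move_arm(
  commands=[
    [[0,0,0.1],[0,0,0],-1],
    [[0,0,0.1],[0,0,0],-1],
    [[0,0,0.1],[0,0,0],-1],
    [[0,0,0.1],[0,0,0],-1],
    [[0,0,0.1],[0,0,0],-1],
  ],
)

```text
clock: 5.2
tcp_pos: [0.427, -0.1458, 0.1544]
orientation: [0.256, 0.221, 0.939, -0.061]
wrist_force: [0.4, 0.9, -7.3]
finger_gap: 0.0023
```

Run:
```python
from h import *
from workcell import env,eyes
d=eyes.read_camera("side"); np.savez("side4.npz",**d)
s=env.get_state();print(s["clock"],s["wrist_force"],s["ft_torque"],s["finger_gap"],s["tcp_pos"])
crop(load("side",4),310,150,400,240,7,"s8.png")
```

```text
5.25 [-0.11037575 -0.44452291 -6.40207528] [0.6322438  1.32509825 0.00792882] 0.0022886569835974518 [ 0.42744794 -0.1461057   0.15524042]
```

View pics/s8.png

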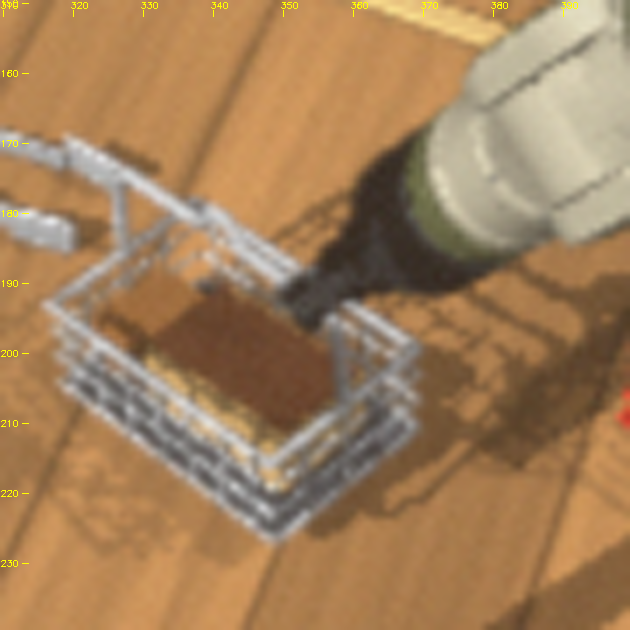

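move_arm(
  commands=[
    [[0,0,0.3],[0,0,0],-1],
    [[0,0,0.3],[0,0,0],-1],
    [[0,0,0.3],[0,0,0],-1],
    [[0,0,0.3],[0,0,0],-1],
    [[0,0,0.3],[0,0,0],-1],
  ],
)

```text
clock: 5.75
tcp_pos: [0.4271, -0.1459, 0.2147]
orientation: [0.257, 0.221, 0.939, -0.061]
wrist_force: [-1.0, -0.4, -6.5]
finger_gap: 0.0027
```

Run:
```python
from h import *
from workcell import env,eyes
for n in("side","top"):
    d=eyes.read_camera(n); np.savez(f"{n}5.npz",**d)
s=env.get_state();print(s["clock"],s["wrist_force"],s["ft_torque"],s["finger_gap"],s["tcp_pos"],s["orientation"],s["joint_pos"])
crop(load("side",5),300,140,400,240,6,"s9.png");crop(load("top",5),330,160,430,260,6,"t9.png")
```

```text
5.85 [ 0.72307364 -1.16884343 -7.52290062] [0.60790107 1.18479655 0.01045631] 0.0023934108640741697 [ 0.42841687 -0.14671544  0.21655273] [ 0.25848377  0.22065469  0.93847246 -0.06137666] [-0.53060324 -0.34612447 -0.78827263  0.59182321  0.03406901 -0.05937826]
```

View pics/s9.png

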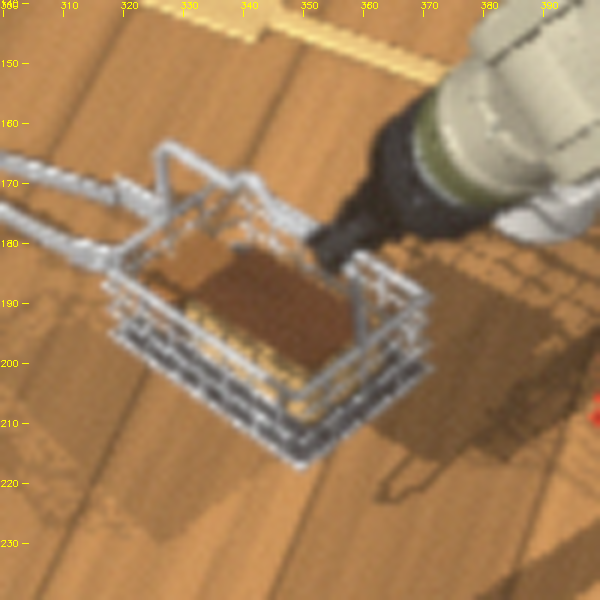

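View pics/t9.png

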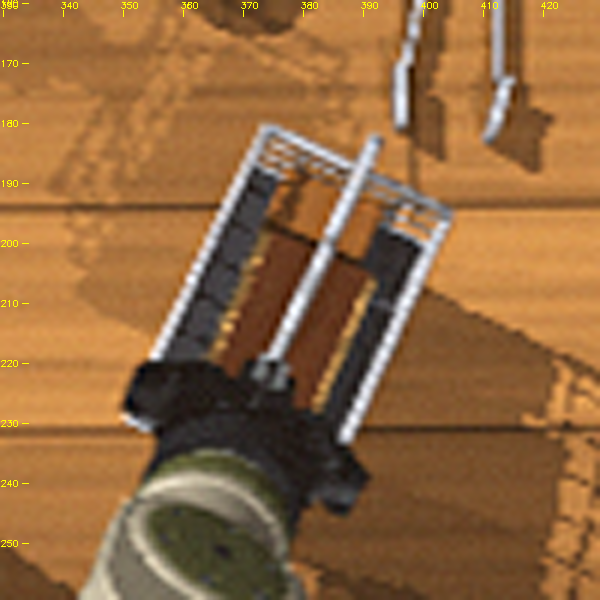

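Run:
```python
from h import *
from workcell import env
s,t=load("side",5),load("top",5);T=np.array(env.get_state()["tcp_pos"])
Y=np.radians(-26.5);u=np.array([np.cos(Y),np.sin(Y),0])
def show(n,a,b):
    p,e=tri(s,a,t,b);print(n,p.round(4),"err",e.round(4),"rel tcp along",np.dot(p-T,u).round(4),"dz",(p-T)[2].round(4))
show("handle far end",(327,164),(391.5,182.5))
show("rim far+y",(318.5,184.5),(374,181.5))
show("rim near-y",(370.8,189),(387,233))
for th in (0,-5,-10,-15):
  for sl in(0,):
    a=np.radians(th);pt=lambda x,z:T+u*((x+.058)*np.cos(a)-(z-.135)*np.sin(a))+np.array([0,0,(x+.058)*np.sin(a)+(z-.135)*np.cos(a)])
    v=np.array([-u[1],u[0],0])
    print(th,"end+",proj(s,pt(.074,.135)).round(1),proj(t,pt(.074,.135)).round(1),"kink",proj(s,pt(0,.15)).round(1),"far+y",proj(s,pt(.088,.07)+.058*v).round(1),proj(t,pt(.088,.07)+.058*v).round(1),"near+y",proj(s,pt(-.088,.07)+.058*v).round(1),"near-y",proj(s,pt(-.088,.07)-.058*v).round(1))
```

```text
handle far end [ 0.5546 -0.2062  0.1921] err 0.0036 rel tcp along 0.1394 dz -0.0244
rim far+y [ 0.5713 -0.1571  0.1232] err 0.0057 rel tcp along 0.1324 dz -0.0934
rim near-y [ 0.3877 -0.1953  0.1343] err 0.022 rel tcp along -0.0148 dz -0.0822
0 end+ [328.5 159.9] [392.5 184. ] kink [342.9 168.1] far+y [314.5 177.8] [375.7 176.6] near+y [347.8 205.4] near-y [370.6 188.2]
-5 end+ [328.6 162.2] [392.  184.9] kink [342.6 168.9] far+y [315.7 180.9] [374.6 179. ] near+y [349.  205.9] near-y [371.8 188.5]
-10 end+ [328.9 164.5] [391.3 186. ] kink [342.5 169.8] far+y [317.  184.1] [373.3 181.6] near+y [350.1 206.2] near-y [372.9 188.8]
-15 end+ [329.3 167. ] [390.5 187.3] kink [342.4 170.8] far+y [318.6 187.3] [372.  184.4] near+y [351.1 206.4] near-y [374.  188.9]
```

Run:
```python
from h import *
from workcell import env
go(env.get_state(),[.5105,.067,.283],Rt(.3,39.5))
```

```text
dp/0.04 [2.05 5.34 1.66] w/8 [-0.24 -1.07  3.34] dp mm [ 82.1 213.7  66.4] deg [-1.9 -8.6 26.7]
```

move_arm(
  commands=[
    [[0.05,0.1,0.15],[-0.01,-0.05,0.1],-1],
    [[0.1,0.2,0.2],[-0.01,-0.05,0.15],-1],
    [[0.11,0.3,0.2],[-0.01,-0.05,0.17],-1],
    [[0.11,0.3,0.2],[-0.01,-0.05,0.18],-1],
    [[0.11,0.3,0.2],[-0.01,-0.06,0.18],-1],
  ],
)

```text
clock: 6.35
tcp_pos: [0.4475, -0.0971, 0.2539]
orientation: [0.279, 0.168, 0.944, -0.046]
wrist_force: [0.2, -0.4, -6.6]
finger_gap: 0.0024
```

move_arm(
  commands=[
    [[0.11,0.3,0.2],[-0.01,-0.06,0.18],-1],
    [[0.11,0.3,0.2],[-0.01,-0.06,0.18],-1],
    [[0.11,0.3,0.1],[-0.01,-0.06,0.18],-1],
    [[0.11,0.3,0.1],[-0.01,-0.06,0.18],-1],
    [[0.11,0.3,0.06],[-0.01,-0.06,0.18],-1],
  ],
)

```text
clock: 6.85
tcp_pos: [0.4693, -0.0373, 0.2797]
orientation: [0.301, 0.109, 0.947, -0.028]
wrist_force: [-0.5, -0.3, -6.7]
finger_gap: 0.0025
```

move_arm(
  commands=[
    [[0.11,0.3,0.05],[-0.02,-0.06,0.18],-1],
    [[0.11,0.3,0],[-0.02,-0.06,0.18],-1],
    [[0.11,0.3,0],[-0.02,-0.06,0.18],-1],
    [[0.11,0.3,0],[-0.02,-0.06,0.18],-1],
    [[0.11,0.3,0],[-0.02,-0.06,0.18],-1],
  ],
)

```text
clock: 7.35
tcp_pos: [0.4911, 0.0226, 0.2811]
orientation: [0.323, 0.048, 0.945, -0.013]
wrist_force: [0.7, -0.1, -7.2]
finger_gap: 0.002
```

Run:
```python
from h import *
from workcell import env
s=env.get_state();print(s["clock"],s["finger_gap"],s["joint_pos"].round(2))
go(s,[.5105,.067,.283],Rt(.3,39.5))
```

```text
7.35 0.0020005263789731748 [-0.13 -0.38 -0.72  0.57  0.02 -0.02]
dp/0.04 [0.48 1.11 0.05] w/8 [-0.05 -0.23  0.75] dp mm [19.4 44.4  1.9] deg [-0.4 -1.8  6. ]
```

move_arm(
  commands=[
    [[0.11,0.27,0.01],[-0.01,-0.05,0.17],-1],
    [[0.11,0.25,0.01],[-0.01,-0.05,0.17],-1],
    [[0.11,0.22,0.01],[-0.01,-0.05,0.17],-1],
    [[0.1,0.15,0],[-0.01,-0.05,0.14],-1],
    [[0.05,0.08,0],[-0.01,-0.03,0.1],-1],
  ],
)

```text
clock: 7.85
tcp_pos: [0.5106, 0.0609, 0.2827]
orientation: [0.338, -0.003, 0.941, 0.001]
wrist_force: [-0.4, 0.7, -6.2]
finger_gap: 0.0024
```

move_arm(
  commands=[
    [[0,0,0],[0,0,0],-1],
    [[0,0,0],[0,0,0],-1],
  ],
)

```text
clock: 8.05
tcp_pos: [0.5101, 0.0601, 0.2825]
orientation: [0.338, -0.002, 0.941, 0.0]
wrist_force: [-0.7, -0.8, -6.1]
finger_gap: 0.0022
```

Run:
```python
from h import *
from workcell import env,eyes
for n in("side","top"):
    d=eyes.read_camera(n); np.savez(f"{n}6.npz",**d)
s=env.get_state();print(s["clock"],s["finger_gap"],s["wrist_force"],s["tcp_pos"])
go(s,[.5105,.067,.283],Rt(.3,39.5))
crop(load("side",6),240,160,370,260,6,"s10.png");crop(load("top",6),240,120,370,230,6,"t10.png")
```

```text
8.15 0.002391253208683628 [-0.12936423  0.31214568 -6.77923585] [0.51007226 0.06004041 0.28257896]
dp/0.04 [0.01 0.17 0.01] w/8 [0.   0.   0.02] dp mm [0.4 7.  0.4] deg [0.  0.  0.1]
```

View pics/s10.png

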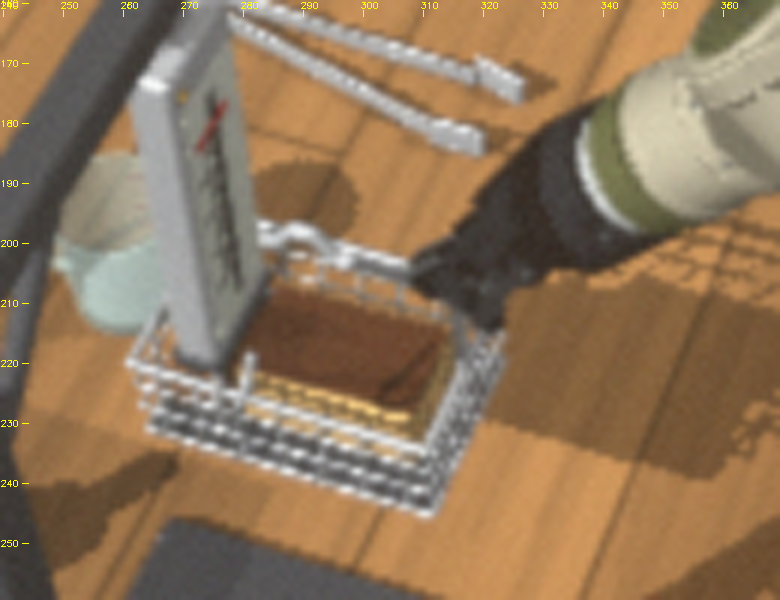

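View pics/t10.png

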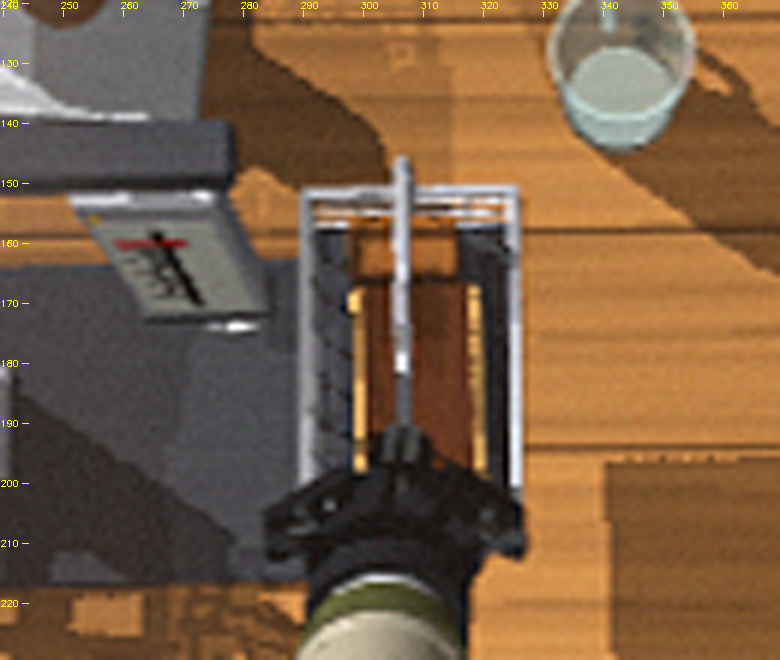

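Run:
```python
from h import *
from workcell import env
s,t=load("side",6),load("top",6);T=np.array(env.get_state()["tcp_pos"])
for th in(3,0,-3,-6):
    a=np.radians(th)
    pt=lambda x,z,y=0:T+[(x+.0595)*np.cos(a)-(z-.135)*np.sin(a),y,(x+.0595)*np.sin(a)+(z-.135)*np.cos(a)]
    P=lambda x,z,y=0:(proj(s,pt(x,z,y)).round(1).tolist(),proj(t,pt(x,z,y)).round(1).tolist())
    print(th,"kink",P(0,.15),"kinkbase near",P(-.017,.135)[0],"near+y",P(-.088,.07,.058)[0],"far+y",P(.088,.07,.058),"far-y",P(.088,.07,-.058)[1],"botnear+y",P(-.08,0,.05)[0])
```

```text
3 kink ([291.7, 197.4], [306.8, 172.2]) kinkbase near [296.9, 202.0] near+y [310.6, 235.2] far+y ([259.9, 217.3], [290.0, 149.3]) far-y [326.4, 148.9] botnear+y [309.0, 243.8]
0 kink ([291.6, 198.0], [306.9, 172.2]) kinkbase near [296.9, 202.4] near+y [311.6, 235.3] far+y ([261.1, 219.0], [290.3, 151.0]) far-y [326.5, 150.6] botnear+y [310.9, 244.3]
-3 kink ([291.4, 198.5], [306.9, 172.2]) kinkbase near [296.9, 202.9] near+y [312.6, 235.3] far+y ([262.4, 220.7], [290.5, 152.7]) far-y [326.5, 152.3] botnear+y [312.9, 244.7]
-6 kink ([291.3, 199.1], [307.0, 172.2]) kinkbase near [297.0, 203.3] near+y [313.6, 235.3] far+y ([263.8, 222.3], [290.7, 154.5]) far-y [326.6, 154.1] botnear+y [314.9, 245.1]
```

move_arm(
  commands=[
    [[0,0.1,0],[0,0,0],-1],
    [[0,0.2,0],[0,0,0],-1],
    [[0,0.2,0],[0,0,0],-1],
    [[0,0.2,0],[0,0,0],-1],
    [[0,0.2,0],[0,0,0],-1],
  ],
)

```text
clock: 8.65
tcp_pos: [0.5101, 0.0975, 0.2827]
orientation: [0.338, -0.002, 0.941, 0.001]
wrist_force: [0.0, -0.4, -6.6]
finger_gap: 0.0024
```

Run:
```python
from h import *
from workcell import env,eyes
for n in("side","top"):
    d=eyes.read_camera(n); np.savez(f"{n}7.npz",**d)
s=env.get_state();print(s["clock"],s["finger_gap"],s["wrist_force"],s["tcp_pos"])
crop(load("side",7),250,180,330,250,9,"s11.png")
```

```text
8.75 0.002043660231714742 [-1.22679786 -0.05691729 -7.34633412] [0.51013246 0.09803459 0.28267333]
```

View pics/s11.png

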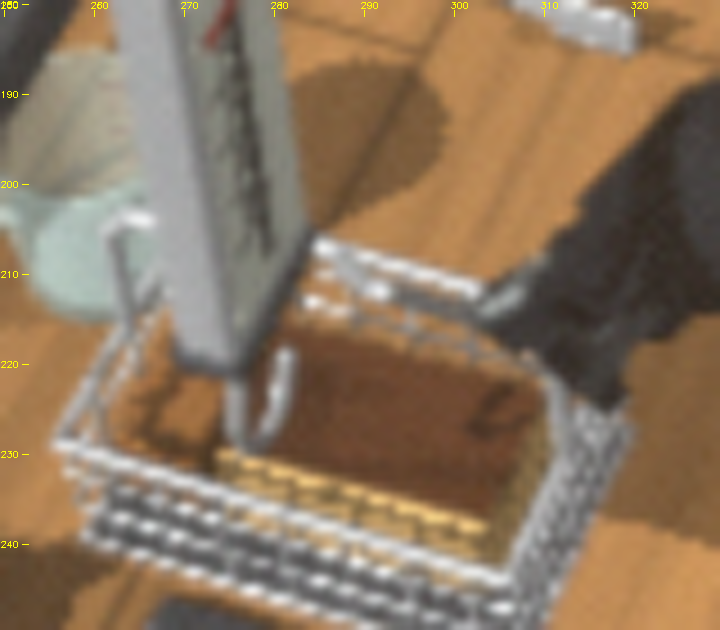

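move_arm(
  commands=[
    [[0,0.15,0],[0,0,0],-1],
    [[0,0.15,0],[0,0,0],-1],
    [[0,0.15,0],[0,0,0],-1],
    [[0,0.15,0],[0,0,0],-1],
    [[0,0.15,0],[0,0,0],-1],
  ],
)

```text
clock: 9.25
tcp_pos: [0.5102, 0.1269, 0.2827]
orientation: [0.338, -0.002, 0.941, 0.001]
wrist_force: [-0.4, 0.2, -6.1]
finger_gap: 0.002
```

Run:
```python
from h import *
from workcell import env,eyes
for n in("side",):
    d=eyes.read_camera(n); np.savez(f"{n}8.npz",**d)
s=env.get_state();print(s["clock"],s["finger_gap"],s["wrist_force"],s["tcp_pos"])
crop(load("side",8),250,190,320,250,11,"s12.png")
```

```text
9.3 0.002608488019328684 [-0.41598583  1.62254222 -6.18579259] [0.51025046 0.12760998 0.28274946]
```

View pics/s12.png

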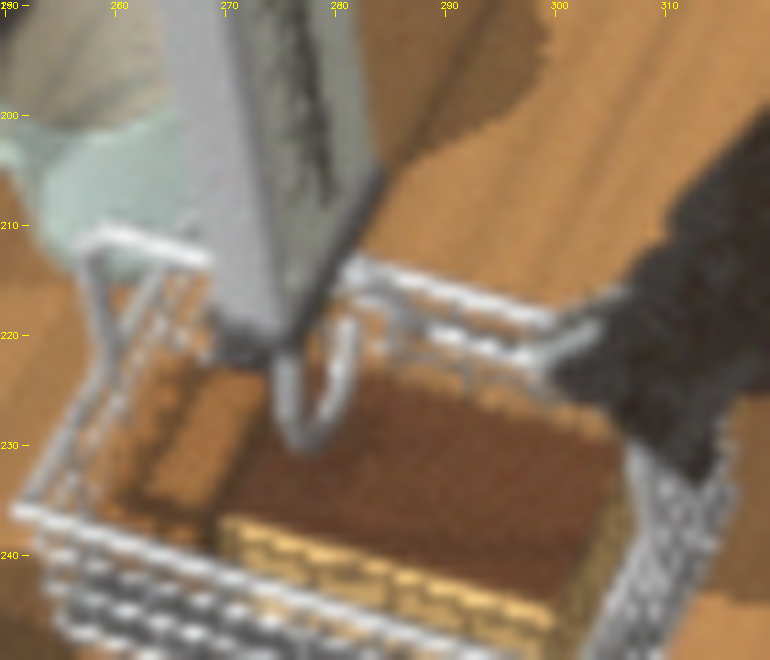

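move_arm(
  commands=[
    [[0,0.15,0],[0,0,0],-1],
    [[0,0.15,0],[0,0,0],-1],
    [[0,0.15,0],[0,0,0],-1],
    [[0,0.1,0],[0,0,0],-1],
    [[0,0,0],[0,0,0],-1],
  ],
)

```text
clock: 9.8
tcp_pos: [0.5102, 0.1491, 0.2827]
orientation: [0.338, -0.002, 0.941, 0.001]
wrist_force: [0.3, -0.3, -5.9]
finger_gap: 0.0021
```

Run:
```python
from h import *
from workcell import env,eyes
for n in("side","top"):
    d=eyes.read_camera(n); np.savez(f"{n}9.npz",**d)
s=env.get_state();print(s["clock"],s["finger_gap"],s["wrist_force"],s["ft_torque"],s["tcp_pos"])
crop(load("side",9),250,190,320,250,11,"s13.png");crop(load("top",9),235,130,310,220,7,"t13.png")
```

```text
9.9 0.002676098383447312 [ 0.04972425 -0.01192209 -7.0654765 ] [-0.02885319  1.9009744  -0.0519364 ] [0.51020507 0.14851259 0.28268243]
```

View pics/s13.png

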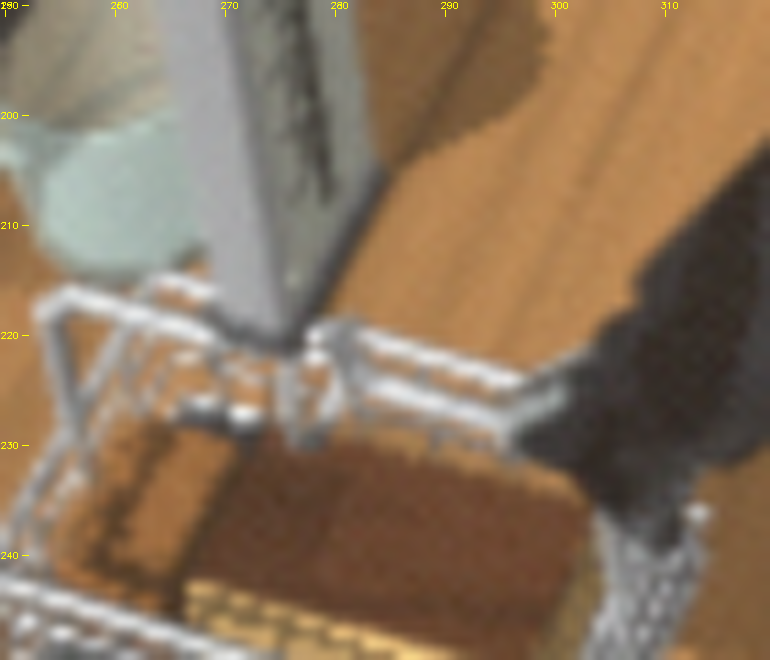

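View pics/t13.png

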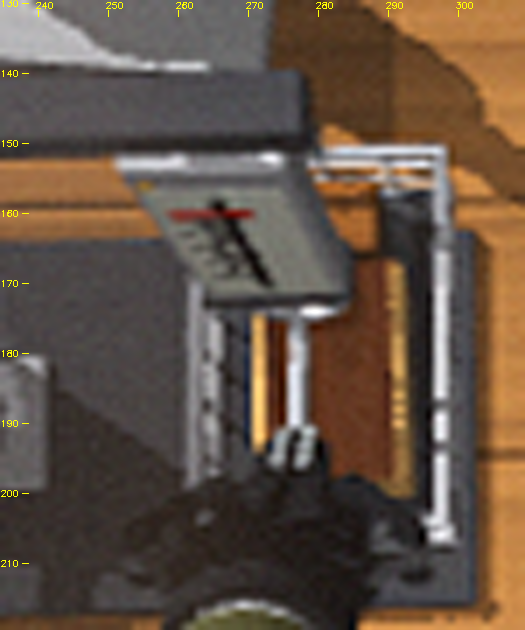

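move_arm(
  commands=[
    [[0,0,-0.05],[0,0,0],-1],
    [[0,0,-0.05],[0,0,0],-1],
    [[0,0,-0.05],[0,0,0],-1],
    [[0,0,-0.05],[0,0,0],-1],
    [[0,0,-0.05],[0,0,0],-1],
  ],
)

```text
clock: 10.4
tcp_pos: [0.5102, 0.1482, 0.2724]
orientation: [0.338, -0.002, 0.941, 0.001]
wrist_force: [-0.0, 0.2, -6.8]
finger_gap: 0.0024
```

move_arm(
  commands=[
    [[0,0,-0.05],[0,0,0],-1],
    [[0,0,-0.05],[0,0,0],-1],
    [[0,0,-0.05],[0,0,0],-1],
    [[0,0,-0.05],[0,0,0],-1],
    [[0,0,-0.05],[0,0,0],-1],
  ],
)

```text
clock: 10.9
tcp_pos: [0.5103, 0.1484, 0.2626]
orientation: [0.338, -0.002, 0.941, 0.001]
wrist_force: [0.2, 0.5, -6.3]
finger_gap: 0.0028
```

move_arm(
  commands=[
    [[0,0,-0.05],[0,0,0],-1],
    [[0,0,-0.05],[0,0,0],-1],
    [[0,0,-0.05],[0,0,0],-1],
    [[0,0,-0.05],[0,0,0],-1],
    [[0,0,-0.05],[0,0,0],-1],
  ],
)

```text
clock: 11.4
tcp_pos: [0.5102, 0.1484, 0.2526]
orientation: [0.338, -0.002, 0.941, 0.001]
wrist_force: [0.7, 0.5, -6.3]
finger_gap: 0.0025
```

move_arm(
  commands=[
    [[0,0,-0.05],[0,0,0],-1],
    [[0,0,-0.05],[0,0,0],-1],
    [[0,0,-0.05],[0,0,0],-1],
    [[0,0,-0.05],[0,0,0],-1],
    [[0,0,-0.05],[0,0,0],-1],
  ],
)

```text
clock: 11.9
tcp_pos: [0.5104, 0.1484, 0.2429]
orientation: [0.338, -0.002, 0.941, 0.001]
wrist_force: [0.3, 0.8, -5.7]
finger_gap: 0.0019
```

Run:
```python
from h import *
from workcell import env,eyes
for n in("side","top"):
    d=eyes.read_camera(n); np.savez(f"{n}10.npz",**d)
s=env.get_state();print(s["clock"],s["finger_gap"],s["wrist_force"],s["ft_torque"],s["tcp_pos"])
crop(load("side",10),250,160,320,250,8,"s14.png");crop(load("top",10),235,130,310,220,7,"t14.png")
```

```text
12.0 0.0026412077553989908 [ 0.09816433 -0.02768683 -5.86482732] [-0.03264393  1.75601224  0.10210028] [0.51022651 0.14839916 0.24254582]
```

View pics/s14.png

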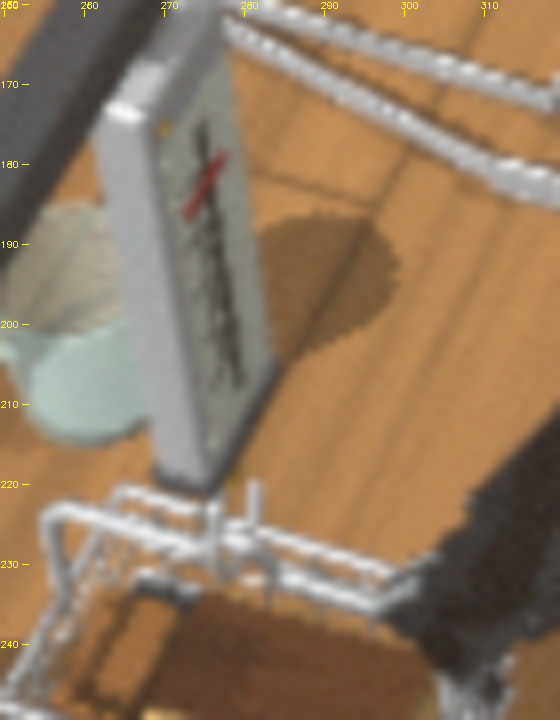

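View pics/t14.png

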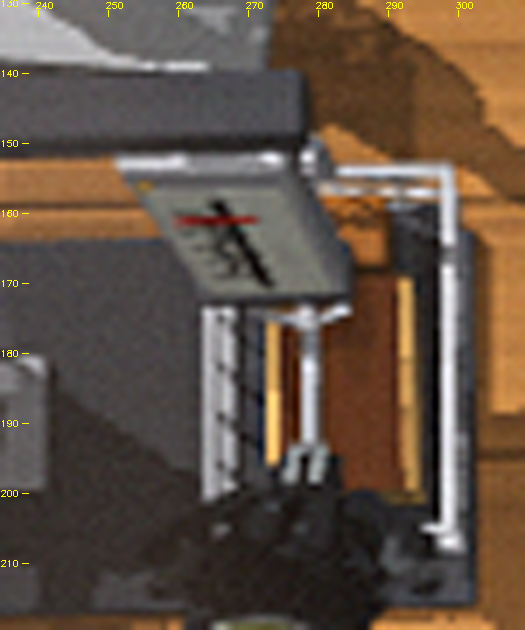

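move_arm(
  commands=[
    [[0,0,-0.05],[0,0,0],-1],
    [[0,0,-0.05],[0,0,0],-1],
    [[0,0,-0.05],[0,0,0],-1],
    [[0,0,-0.05],[0,0,0],-1],
    [[0,0,-0.05],[0,0,0],-1],
  ],
)

```text
clock: 12.5
tcp_pos: [0.5105, 0.1484, 0.2329]
orientation: [0.338, -0.002, 0.941, 0.001]
wrist_force: [1.5, -0.4, -5.6]
finger_gap: 0.0021
```

move_arm(
  commands=[
    [[0,0,-0.05],[0,0,0],-1],
    [[0,0,-0.05],[0,0,0],-1],
    [[0,0,-0.05],[0,0,0],-1],
    [[0,0,-0.05],[0,0,0],-1],
    [[0,0,-0.05],[0,0,0],-1],
  ],
)

```text
clock: 13.0
tcp_pos: [0.5105, 0.1484, 0.2229]
orientation: [0.338, -0.002, 0.941, 0.001]
wrist_force: [0.6, 0.1, -5.1]
finger_gap: 0.0023
```

move_arm(
  commands=[
    [[0,0,-0.05],[0,0,0],-1],
    [[0,0,-0.05],[0,0,0],-1],
    [[0,0,-0.05],[0,0,0],-1],
    [[0,0,-0.05],[0,0,0],-1],
    [[0,0,-0.05],[0,0,0],-1],
  ],
)

```text
clock: 13.5
tcp_pos: [0.5105, 0.1484, 0.2129]
orientation: [0.338, -0.002, 0.941, 0.001]
wrist_force: [2.2, -0.0, -3.1]
finger_gap: 0.0024
```

Run:
```python
from h import *
from workcell import env,eyes
for n in("side","top"):
    d=eyes.read_camera(n); np.savez(f"{n}11.npz",**d)
s=env.get_state();print(s["clock"],s["finger_gap"],s["wrist_force"],s["ft_torque"],s["tcp_pos"])
crop(load("side",11),230,160,340,270,6,"s15.png")
```

```text
13.6 0.0024562677008678935 [-0.10905124  1.59853156 -3.32635321] [0.15364275 1.14902992 0.21125944] [0.51013035 0.14843968 0.21245246]
```

View pics/s15.png

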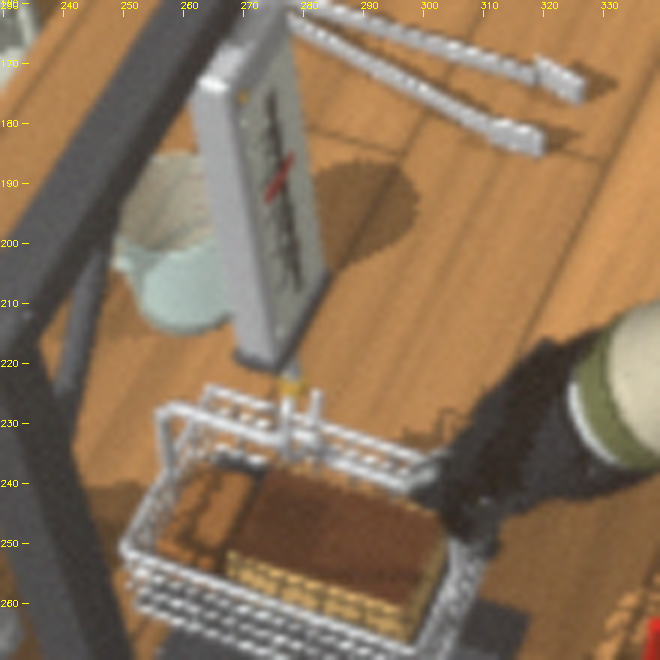

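move_arm(
  commands=[
    [[0,0,-0.05],[0,0,0],-1],
    [[0,0,-0.05],[0,0,0],-1],
    [[0,0,-0.05],[0,0,0],-1],
    [[0,0,-0.05],[0,0,0],-1],
    [[0,0,-0.05],[0,0,0],-1],
  ],
)

```text
clock: 14.1
tcp_pos: [0.5104, 0.1484, 0.2028]
orientation: [0.338, -0.002, 0.941, 0.001]
wrist_force: [0.1, 0.2, -2.7]
finger_gap: 0.0029
```

move_arm(
  commands=[
    [[0,0,-0.05],[0,0,0],-1],
    [[0,0,-0.05],[0,0,0],-1],
    [[0,0,-0.05],[0,0,0],-1],
    [[0,0,-0.05],[0,0,0],-1],
    [[0,0,-0.05],[0,0,0],-1],
  ],
)

```text
clock: 14.6
tcp_pos: [0.5106, 0.1484, 0.193]
orientation: [0.339, -0.002, 0.941, 0.001]
wrist_force: [1.4, 0.2, -0.6]
finger_gap: 0.0026
```

Run:
```python
from h import *
from workcell import env,eyes
F=[];M=[]
for k in range(3):
  for n in("side","top"):
    d=eyes.read_camera(n); np.savez(f"{n}12.npz",**d)
    s=env.get_state();F.append(s["wrist_force"]);M.append(s["ft_torque"])
print(s["clock"],s["finger_gap"],np.mean(F,0),np.mean(M,0),s["tcp_pos"])
crop(load("side",12),230,160,340,270,6,"s16.png");crop(load("top",12),235,130,310,220,7,"t16.png")
```

```text
14.9 0.0025263525122324855 [ 0.44030479  0.90639697 -1.47243965] [0.14386467 0.81074205 0.15604806] [0.51029387 0.14840976 0.19285699]
```

View pics/s16.png

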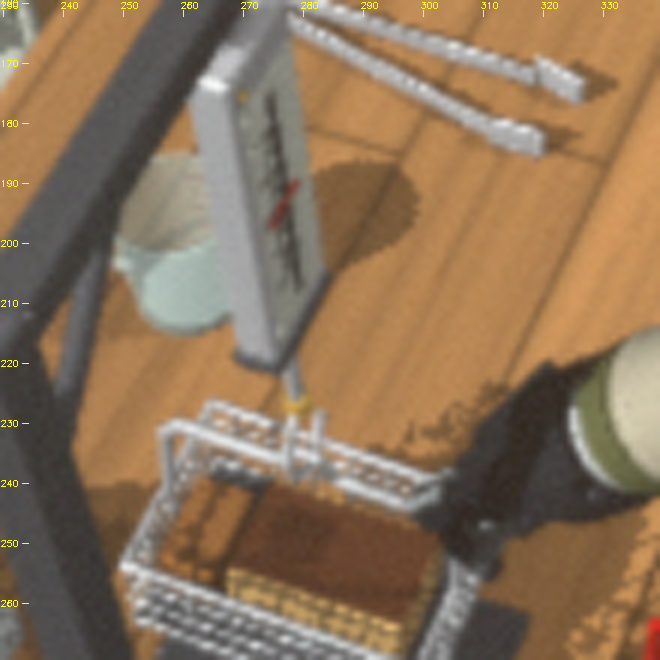

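View pics/t16.png

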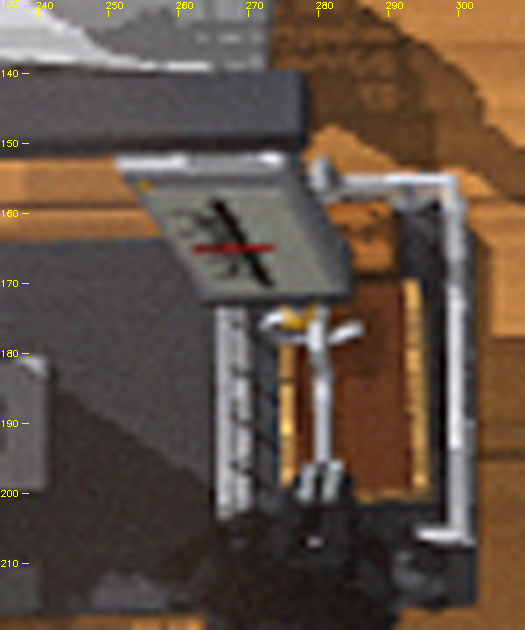

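```bash
cat >> h.py <<'E'
def pointer(d,which):
    hsv=cv2.cvtColor(d["frame"],cv2.COLOR_RGB2HSV).astype(int);a=d["frame"].astype(int)
    m=(a[...,0]-np.maximum(a[...,1],a[...,2]))>45
    x0,y0,x1,y1=(262,165,290,215) if which=="side" else (250,152,285,176)
    k=np.zeros_like(m);k[y0:y1,x0:x1]=1
    m&=~((hsv[...,0]>6)&(hsv[...,0]<170))
    ys,xs=np.nonzero(m&k);w=(a[...,0]-a[...,1])[ys,xs]
    u=(np.average(xs,weights=w),np.average(ys,weights=w))
    c,v=ray(d,u);p=c+v*(.559-c[0])/v[0];return np.round(u,2),p.round(4),len(xs)
E
python3 - <<'E'
from h import *
for n,ks in(("side",[0,9,10,11,12]),("top",[0,9,10,11,12])):
  for k in ks:print(n,k,*pointer(load(n,k),n))
E
```

```text
side 0 [276.   178.47] [0.559  0.15   0.4895] 2
side 9 [276. 178.] [0.559  0.1497 0.491 ] 1
side 10 [275.38 182.24] [0.559  0.1558 0.4809] 3
side 11 [275.97 189.54] [0.559  0.1586 0.4543] 4
side 12 [277.04 192.92] [0.559  0.1559 0.4372] 2
top 0 [264.61 160.05] [0.559  0.1562 0.4895] 13
top 9 [264.84 160.  ] [0.559  0.1556 0.49  ] 12
top 10 [265.59 161.  ] [0.559  0.1553 0.4796] 12
top 11 [267.12 163.8 ] [0.559  0.1559 0.4495] 10
top 12 [268.38 165.  ] [0.559  0.1546 0.4361] 11
```

move_arm(
  commands=[
    [[0,0,-0.05],[0,0,0],-1],
    [[0,0,-0.05],[0,0,0],-1],
    [[0,0,-0.05],[0,0,0],-1],
    [[0,0,-0.05],[0,0,0],-1],
    [[0,0,-0.05],[0,0,0],-1],
  ],
)

```text
clock: 15.4
tcp_pos: [0.5105, 0.1484, 0.1829]
orientation: [0.338, -0.002, 0.941, 0.001]
wrist_force: [1.0, 1.5, -0.4]
finger_gap: 0.0024
```

```bash
cat > chk.py <<'E'
import sys
from h import *
from workcell import env,eyes
k=sys.argv[1];F=[];M=[]
for i in range(int(sys.argv[2])):
  for n in("side","top"):
    d=eyes.read_camera(n); np.savez(f"{n}{k}.npz",**d)
    s=env.get_state();F.append(s["wrist_force"]);M.append(s["ft_torque"])
    if i==0 or i==int(sys.argv[2])-1: print(n,*pointer(d,n))
F=np.array(F);print(s["clock"],s["finger_gap"].round(4),F.mean(0).round(2),(F.std(0)/np.sqrt(len(F))).round(2),np.mean(M,0).round(2),s["tcp_pos"].round(4))
crop(load("side",k),230,160,340,270,6,f"s_{k}.png");crop(load("top",k),235,130,310,220,7,f"t_{k}.png")
E
python3 chk.py 13 5
```

```text
Traceback (most recent call last):
  File "chk.py", line 9, in <module>
    if i==0 or i==int(sys.argv[2])-1: print(n,*pointer(d,n))
                                               ~~~~~~~^^^^^
  File "h.py", line 36, in pointer
    u=(np.average(xs,weights=w),np.average(ys,weights=w))
       ~~~~~~~~~~^^^^^^^^^^^^^^
ZeroDivisionError: Weights sum to zero, can't be normalized
```

```bash
sed -i 's/>45/>30/' h.py; python3 chk.py 13 5
```

```text
side [277.24 195.48] [0.559  0.157  0.4274] 10
top [268.58 166.  ] [0.559  0.1557 0.4247] 12
side [277.19 195.22] [0.559  0.157  0.4286] 9
top [268.46 166.  ] [0.559  0.156  0.4247] 12Traceback (most recent call last):
  File "chk.py", line 10, in <module>
    F=np.array(F);print(s["clock"],s["finger_gap"].round(4),F.mean(0).round(2),(F.std(0)/np.sqrt(len(F))).round(2),np.mean(M,0).round(2),s["tcp_pos"].round(4))
                                   ^^^^^^^^^^^^^^^^^^^^^
AttributeError: 'float' object has no attribute 'round'
```

```bash
sed -i 's/s\["finger_gap"\].round(4)/round(s["finger_gap"],4)/;s/s\["tcp_pos"\].round(4)/np.round(s["tcp_pos"],4)/' chk.py; python3 chk.py 13 5
```

```text
side [277.23 195.39] [0.559  0.1569 0.4277] 9
top [268.54 166.  ] [0.559  0.1558 0.4247] 12
side [277.05 195.74] [0.559  0.1581 0.4276] 9
top [268.34 166.  ] [0.559  0.1564 0.4248] 11
16.45 0.0025 [ 0.48  1.08 -0.75] [0.21 0.16 0.15] [0.14 0.71 0.19] [0.5102 0.1484 0.1827]
```

View pics/s_13.png

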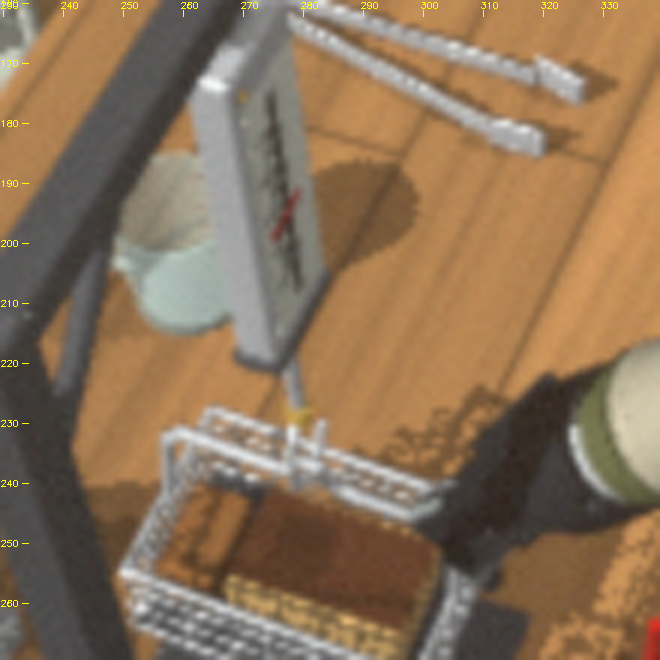

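View pics/t_13.png

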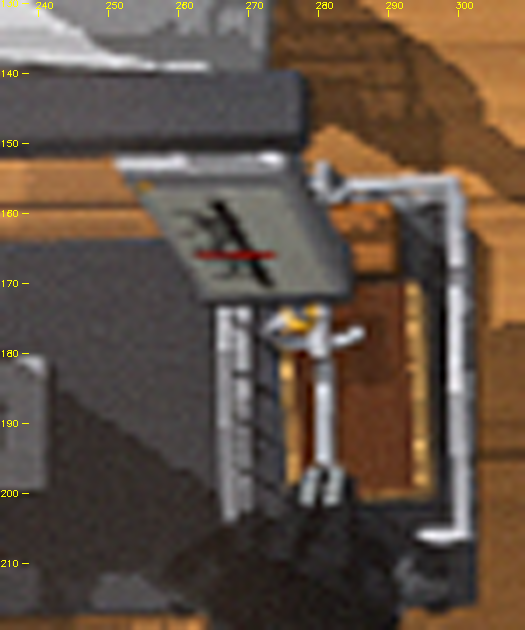

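move_arm(
  commands=[
    [[0.01,0.02,-0.05],[0,0,0],-1],
    [[0.01,0.02,-0.05],[0,0,0],-1],
    [[0,0.02,-0.05],[0,0,0],-1],
    [[0,0,0],[0,0,0],-1],
  ],
)

```text
clock: 16.85
tcp_pos: [0.5106, 0.1508, 0.176]
orientation: [0.338, -0.002, 0.941, 0.001]
wrist_force: [-0.9, 0.3, 0.3]
finger_gap: 0.0024
```

```bash
python3 chk.py 14 5
python3 - <<'E'
from h import *
from workcell import env
s,t=load("side",14),load("top",14);T=np.array(env.get_state()["tcp_pos"])
for th in(6,3,0,-3,-6):
    a=np.radians(th)
    pt=lambda x,z,y=0:T+[(x+.0595)*np.cos(a)-(z-.135)*np.sin(a),y+.002,(x+.0595)*np.sin(a)+(z-.135)*np.cos(a)]
    P=lambda x,z,y=0:(proj(s,pt(x,z,y)).round(1).tolist(),proj(t,pt(x,z,y)).round(1).tolist())
    print(th,"kink",P(0,.15),"far end",P(.074,.135),"near+y",P(-.088,.07,.058)[0],"far+y",P(.088,.07,.058),"far-y",P(.088,.07,-.058)[1])
crop(load("side",14),235,210,335,285,8,"s_14.png")
E
```

```text
side [277.35 196.85] [0.559  0.1575 0.4221] 9
top [268.38 166.29] [0.559  0.1568 0.4214] 16
side [277.7  195.59] [0.559  0.1547 0.4243] 9
top [268.28 166.12] [0.559  0.1567 0.4234] 15
17.35 0.0023 [-1.57 -0.52 -0.39] [0.18 0.17 0.18] [-0.03  0.99 -0.02] [0.5109 0.1508 0.1767]
6 kink ([282.2, 239.1], [279.9, 179.6]) far end ([261.2, 233.3], [280.4, 157.5]) near+y [299.6, 275.8] far+y ([250.2, 255.9], [265.8, 156.4]) far-y [299.7, 156.0]
3 kink ([282.0, 239.5], [280.1, 179.5]) far end ([261.4, 234.4], [280.7, 157.8]) near+y [300.6, 275.9] far+y ([251.3, 257.4], [266.1, 157.8]) far-y [299.8, 157.4]
0 kink ([281.9, 240.0], [280.2, 179.4]) far end ([261.6, 235.6], [280.9, 158.3]) near+y [301.5, 276.1] far+y ([252.5, 258.9], [266.4, 159.3]) far-y [300.0, 158.9]
-3 kink ([281.8, 240.4], [280.3, 179.4]) far end ([261.9, 236.8], [281.2, 158.9]) near+y [302.5, 276.2] far+y ([253.8, 260.4], [266.8, 160.9]) far-y [300.2, 160.5]
-6 kink ([281.7, 240.9], [280.4, 179.4]) far end ([262.3, 238.0], [281.4, 159.6]) near+y [303.4, 276.3] far+y ([255.2, 261.9], [267.1, 162.5]) far-y [300.3, 162.1]
```

View pics/s_14.png

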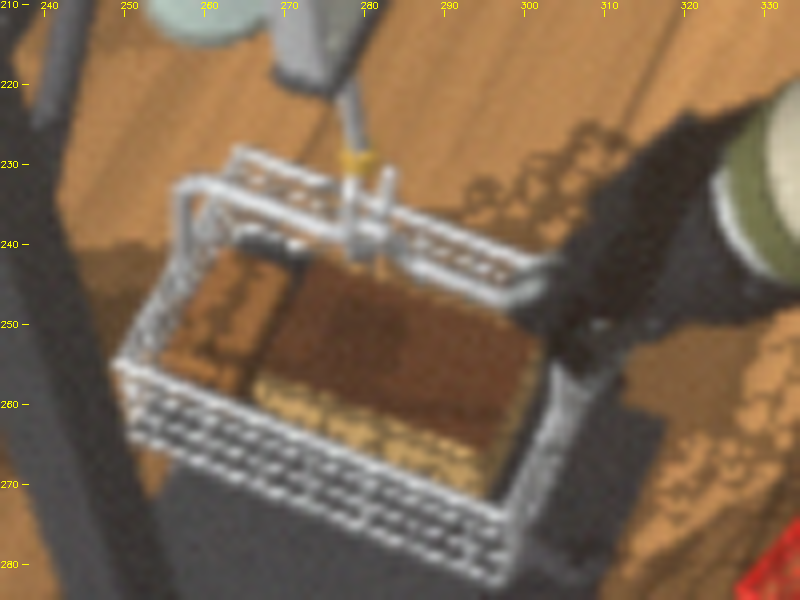

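View pics/t_14.png

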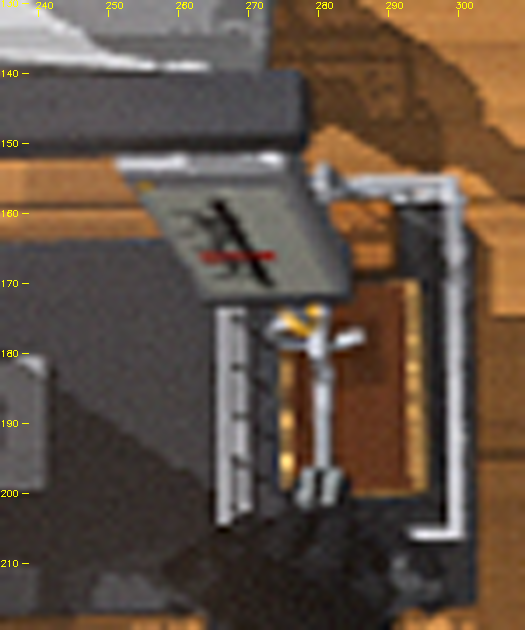

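move_arm(
  commands=[
    [[-0.01,-0.01,0],[0,0,0],-1],
    [[-0.01,-0.01,-0.03],[0,0,0],-1],
    [[0,0,0],[0,0,0],-1],
  ],
  newtons=70,
)

```text
clock: 17.65
tcp_pos: [0.5106, 0.1502, 0.1759]
orientation: [0.339, -0.002, 0.941, 0.001]
wrist_force: [0.1, 1.2, -1.1]
finger_gap: 0.0025
```

```bash
python3 chk.py 15 5
```

```text
side [277.07 197.27] [0.559  0.1592 0.4223] 8
top [268.3  166.37] [0.559  0.1571 0.4205] 17
side [277.27 196.87] [0.559  0.1579 0.4225] 11
top [268.26 166.37] [0.559  0.1572 0.4206] 17
18.15 0.0026 [ 0.47  1.71 -0.12] [0.18 0.16 0.14] [0.24 0.61 0.32] [0.5105 0.1501 0.1758]
```

move_arm(
  commands=[
    [[0,0.015,0],[0,0,0],-1],
    [[0,0,0],[0,0,0],-1],
    [[0,0,0],[0,0,0],-1],
  ],
  newtons=40,
)

```text
clock: 18.45
tcp_pos: [0.5104, 0.1504, 0.1757]
orientation: [0.338, -0.002, 0.941, 0.0]
wrist_force: [1.5, 0.1, -0.1]
finger_gap: 0.0023
```

```bash
python3 chk.py 16 5
```

```text
side [277.23 197.16] [0.559  0.1583 0.4217] 11
top [268.93 166.46] [0.559  0.1556 0.4194] 20
side [277.   197.74] [0.559  0.16   0.4211] 9
top [268.79 166.47] [0.559  0.1559 0.4193] 20
18.95 0.002 [2.05 0.34 0.12] [0.14 0.17 0.18] [0.03 0.38 0.05] [0.5103 0.1506 0.1756]
```

move_arm(
  commands=[
    [[0.015,0.005,0],[0,0,0],-1],
    [[0,0,0],[0,0,0],-1],
    [[0,0,0],[0,0,0],-1],
  ],
  newtons=20,
)

```text
clock: 19.25
tcp_pos: [0.5105, 0.1507, 0.1751]
orientation: [0.338, -0.002, 0.941, 0.001]
wrist_force: [0.2, -0.3, -0.2]
finger_gap: 0.0021
```

```bash
python3 chk.py 17 5
```

```text
side [277.09 197.36] [0.559  0.1592 0.4219] 9
top [268.7  166.46] [0.559  0.1562 0.4195] 20
side [277.26 196.88] [0.559  0.1579 0.4225] 11
top [268.59 166.39] [0.559  0.1563 0.4203] 19
19.75 0.0024 [-0.8   0.07 -0.12] [0.21 0.18 0.17] [-0.01  0.74 -0.  ] [0.5106 0.1508 0.1753]
```

Run:
```python
from h import *
crop(load("side",17),235,210,335,285,8,"s_17b.png")
```

```text
(no output)
```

View pics/s_17b.png

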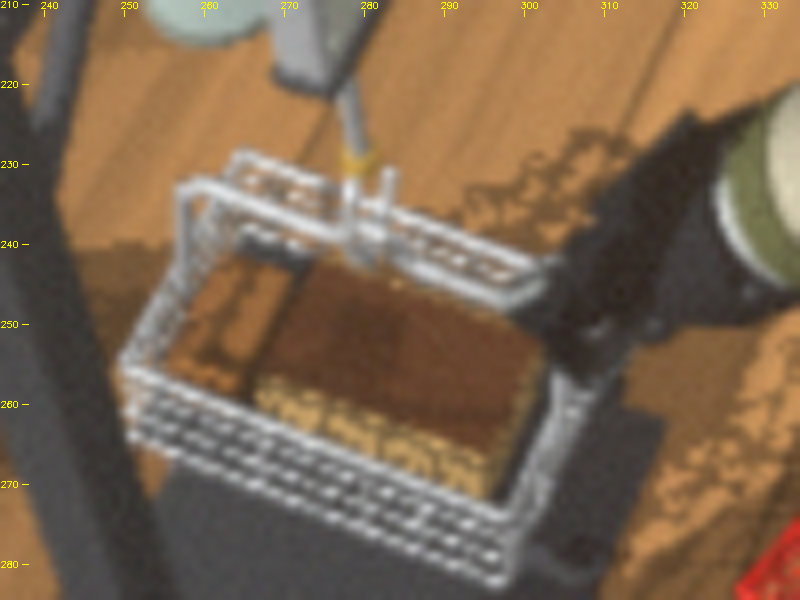

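View pics/t_17.png

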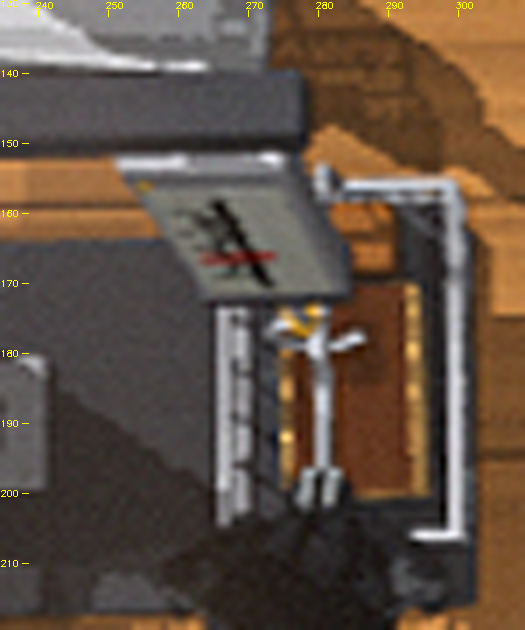

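move_arm(
  commands=[
    [[-0.005,0,0],[0,0,0],-0.96],
    [[0,0,0],[0,0,0],-0.95],
    [[0,0,0],[0,0,0],-0.945],
    [[0,0,0],[0,0,0],-0.94],
    [[0,0,0],[0,0,0],-0.935],
  ],
  newtons=20,
)

```text
clock: 20.25
tcp_pos: [0.5106, 0.1508, 0.1755]
orientation: [0.338, -0.002, 0.941, 0.001]
wrist_force: [0.5, 0.2, 0.3]
finger_gap: 0.0031
```

```bash
python3 chk.py 18 3
```

```text
side [277.29 196.84] [0.559  0.1578 0.4225] 11
top [268.26 166.36] [0.559  0.1572 0.4206] 17
side [277.26 196.88] [0.559  0.1579 0.4225] 11
top [268.27 166.36] [0.559  0.1572 0.4206] 17
20.55 0.003 [-1.34  0.37  0.2 ] [0.3  0.24 0.25] [0.03 0.78 0.03] [0.5106 0.1508 0.1755]
```

move_arm(
  commands=[
    [[-0.005,0,0],[0,0,0],-0.92],
    [[0,0,0],[0,0,0],-0.91],
    [[0,0,0],[0,0,0],-0.9],
    [[0,0,0],[0,0,0],-0.89],
    [[0,0,0],[0,0,0],-0.88],
  ],
  newtons=20,
)

```text
clock: 21.05
tcp_pos: [0.5105, 0.1508, 0.1756]
orientation: [0.338, -0.002, 0.941, 0.001]
wrist_force: [-0.6, -0.4, -0.6]
finger_gap: 0.0054
```

```bash
python3 chk.py 19 3
```

```text
side [277.27 196.87] [0.559  0.1579 0.4225] 11
top [268.59 166.4 ] [0.559  0.1564 0.4202] 19
side [277.1  197.36] [0.559  0.1592 0.4219] 9
top [268.7  166.46] [0.559  0.1562 0.4194] 20
21.35 0.0054 [-0.61  0.25 -0.27] [0.27 0.17 0.18] [-0.01  0.69  0.  ] [0.5105 0.1508 0.1756]
```

move_arm(
  commands=[
    [[0,0,0],[0,0,0],-0.86],
    [[0,0,0],[0,0,0],-0.84],
    [[0,0,0],[0,0,0],-0.82],
    [[0,0,0],[0,0,0],-0.8],
    [[0,0,0],[0,0,0],-0.78],
  ],
  newtons=20,
)

```text
clock: 21.85
tcp_pos: [0.5106, 0.1508, 0.1757]
orientation: [0.338, -0.002, 0.941, 0.001]
wrist_force: [-0.0, 0.2, -0.9]
finger_gap: 0.0092
```

```bash
python3 chk.py 20 4;python3 - <<'E'
from h import *
crop(load("side",20),235,210,335,285,8,"s_20b.png")
E
```

```text
side [277.65 196.6 ] [0.559  0.1558 0.4212] 9
top [269.02 166.53] [0.559  0.1554 0.4186] 22
side [277.25 197.01] [0.559  0.1581 0.4221] 10
top [268.72 166.52] [0.559  0.1562 0.4187] 19
22.25 0.0094 [ 0.01  0.09 -0.16] [0.19 0.11 0.18] [-0.    0.56 -0.01] [0.5105 0.1508 0.1755]
```

View pics/s_20b.png

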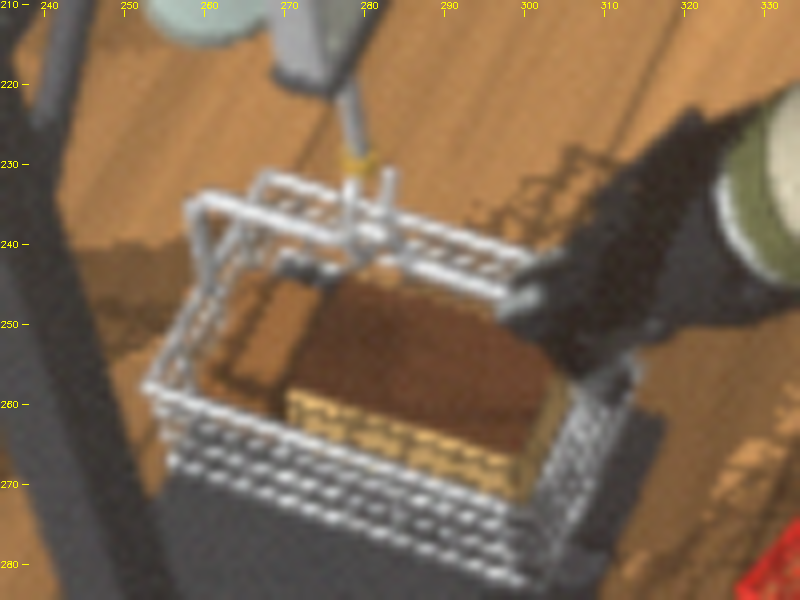

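View pics/t_20.png

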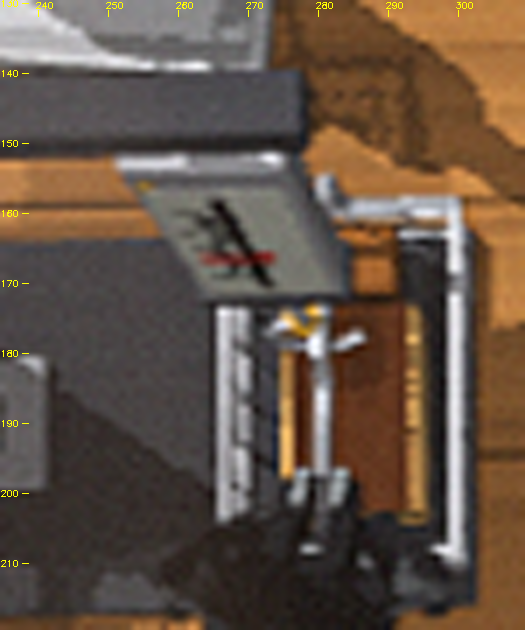

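```bash
cat > swing.py <<'E'
import sys
from h import *
from workcell import env,eyes
fr=[]
for i in range(int(sys.argv[1])): fr.append(eyes.read_camera("side")["frame"]); 
s=env.get_state();print(s["clock"],np.round(s["wrist_force"],2))
g=[cv2.cvtColor(f,cv2.COLOR_RGB2GRAY)[200:290,240:330].astype(np.float32) for f in fr]
far=[x[20:75,5:30] for x in g];w=cv2.createHanningWindow(far[0].shape[::-1],cv2.CV_32F)
print("far-end shift px",[tuple(np.round(cv2.phaseCorrelate(far[-1],f,w)[0],2)) for f in far])
E
python3 swing.py 24
```

```text
23.45 [-0.32 -0.6  -0.23]
far-end shift px [(np.float64(-0.82), np.float64(-0.5)), (np.float64(-0.39), np.float64(-1.16)), (np.float64(-1.04), np.float64(-1.0)), (np.float64(-0.73), np.float64(-1.16)), (np.float64(-0.11), np.float64(-0.99)), (np.float64(-0.31), np.float64(-0.36)), (np.float64(0.33), np.float64(-0.29)), (np.float64(0.46), np.float64(-0.12)), (np.float64(0.45), np.float64(-0.06)), (np.float64(0.76), np.float64(-0.07)), (np.float64(0.78), np.float64(0.01)), (np.float64(0.64), np.float64(-0.27)), (np.float64(0.53), np.float64(-0.02)), (np.float64(0.18), np.float64(-0.08)), (np.float64(0.03), np.float64(-0.54)), (np.float64(-0.52), np.float64(-0.59)), (np.float64(-0.27), np.float64(-0.89)), (np.float64(-0.57), np.float64(-1.14)), (np.float64(-0.2), np.float64(-0.88)), (np.float64(-0.68), np.float64(-0.54)), (np.float64(-0.02), np.float64(-0.38)), (np.float64(0.3), np.float64(-0.37)), (np.float64(0.28), np.float64(-0.0)), (np.float64(0.5), np.float64(0.0))]
```

```bash
python3 - <<'E'
from workcell import eyes
for i in range(36): eyes.read_camera("side")
E
python3 swing.py 18
```

```text
26.15 [0.23 0.72 0.52]
far-end shift px [(np.float64(0.46), np.float64(-0.1)), (np.float64(0.41), np.float64(0.02)), (np.float64(0.35), np.float64(-0.0)), (np.float64(0.33), np.float64(-0.17)), (np.float64(0.37), np.float64(-0.1)), (np.float64(0.41), np.float64(-0.03)), (np.float64(0.39), np.float64(0.02)), (np.float64(0.46), np.float64(-0.1)), (np.float64(0.46), np.float64(-0.04)), (np.float64(0.47), np.float64(-0.01)), (np.float64(0.51), np.float64(-0.03)), (np.float64(0.58), np.float64(0.01)), (np.float64(0.53), np.float64(0.06)), (np.float64(0.56), np.float64(0.02)), (np.float64(0.56), np.float64(-0.04)), (np.float64(0.53), np.float64(-0.08)), (np.float64(0.57), np.float64(-0.01)), (np.float64(0.5), np.float64(0.0))]
```

move_arm(
  commands=[
    [[0,0,0],[0,0,0],-0.65],
    [[0,0,0],[0,0,0],-0.5],
    [[0,0,0],[0,0,0],-0.3],
    [[0,0,0],[0,0,0],-0.1],
    [[0,0,0],[0,0,0],0.1],
  ],
)

```text
clock: 26.65
tcp_pos: [0.5104, 0.1508, 0.1755]
orientation: [0.338, -0.002, 0.941, 0.001]
wrist_force: [0.5, -0.8, -0.4]
finger_gap: 0.0472
```

```bash
python3 chk.py 21 2
```

```text
side [277.54 196.78] [0.559  0.1565 0.4212] 9
top [268.7  166.52] [0.559  0.1563 0.4187] 19
side [277.39 196.95] [0.559  0.1574 0.4215] 8
top [268.9  166.51] [0.559  0.1557 0.4189] 20
26.85 0.0468 [-0.25  0.61  0.03] [0.21 0.19 0.16] [-0.    0.58  0.01] [0.5104 0.1508 0.1755]
```

View pics/t_21.png

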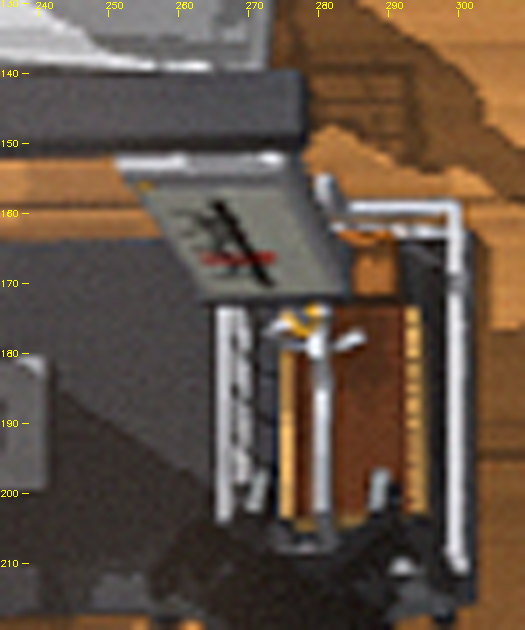

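View pics/s_21.png

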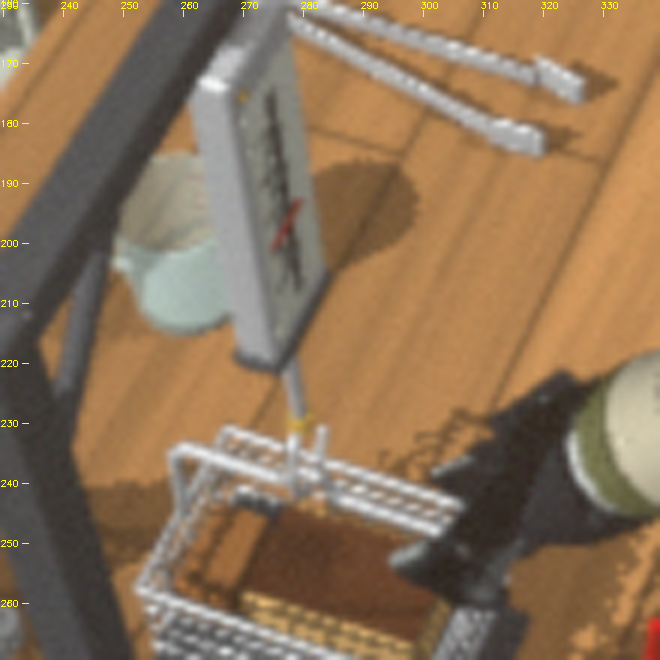

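move_arm(
  commands=[
    [[-0.08,0,0.1],[0,0,0],0.1],
    [[-0.16,0,0.19],[0,0,0],0.1],
    [[-0.16,0,0.19],[0,0,0],0.1],
    [[-0.25,0,0.3],[0,0,0],0.1],
    [[-0.25,0,0.3],[0,0,0],0.1],
  ],
)

```text
clock: 27.35
tcp_pos: [0.4736, 0.1508, 0.2198]
orientation: [0.338, -0.002, 0.941, 0.001]
wrist_force: [0.2, -0.3, 0.3]
finger_gap: 0.0468
```

move_arm(
  commands=[
    [[-0.3,0,0.4],[0,0,0],0.1],
    [[-0.3,0,0.4],[0,0,0],0.1],
    [[-0.3,0,0.4],[0,0,0],0.1],
    [[-0.2,0,0.3],[0,0,0],0.1],
    [[0,0,0],[0,0,0],0.1],
  ],
)

```text
clock: 27.85
tcp_pos: [0.4305, 0.1512, 0.2821]
orientation: [0.341, -0.002, 0.94, 0.001]
wrist_force: [1.2, -1.0, 0.2]
finger_gap: 0.0471
```

```bash
python3 chk.py 22 1; python3 swing.py 18
python3 - <<'E'
from h import *
for n in("side","top"): cv2.imwrite(f"pics/{n}22.png",load(n,22)["frame"][:,:,::-1])
E
```

```text
side [277.47 196.58] [0.559  0.1566 0.4223] 8
top [268.89 166.48] [0.559  0.1557 0.4191] 21
27.95 0.0471 [-0.12 -0.21 -0.21] [0.15 0.03 0.43] [-0.01  0.61 -0.02] [0.4304 0.1509 0.2795]
28.85 [-0.46  0.8   0.26]
far-end shift px [(np.float64(0.48), np.float64(0.01)), (np.float64(0.44), np.float64(-0.02)), (np.float64(0.49), np.float64(-0.03)), (np.float64(0.49), np.float64(-0.05)), (np.float64(0.48), np.float64(0.02)), (np.float64(0.55), np.float64(-0.0)), (np.float64(0.54), np.float64(-0.03)), (np.float64(0.47), np.float64(-0.04)), (np.float64(0.49), np.float64(-0.01)), (np.float64(0.52), np.float64(0.04)), (np.float64(0.49), np.float64(0.04)), (np.float64(0.5), np.float64(0.02)), (np.float64(0.45), np.float64(-0.05)), (np.float64(0.51), np.float64(-0.0)), (np.float64(0.48), np.float64(0.0)), (np.float64(0.47), np.float64(-0.04)), (np.float64(0.5), np.float64(0.04)), (np.float64(0.5), np.float64(0.0))]
```

View pics/side22.png

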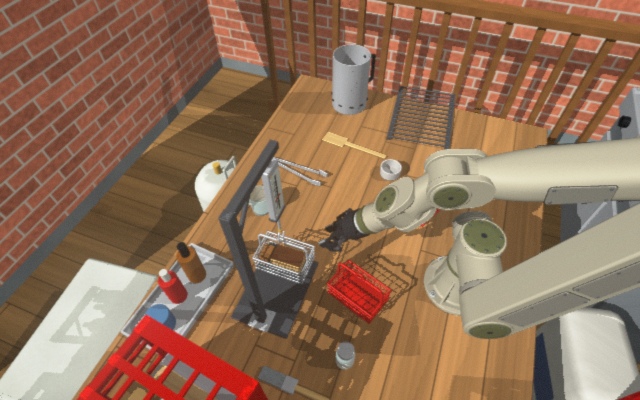

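View pics/top22.png

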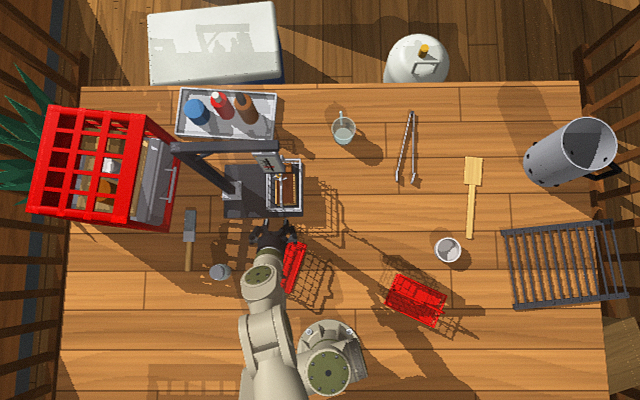

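The side view shows the basket hanging still at (285,255) with its wood in it. The hand is clear at (340,235), and the other things look unmoved.

```bash
python3 -c "
from workcell import job
print(job.hand_in())"
```

```text
the job is handed in; nothing more can be done
None
```

The basket is hanging by the kink of its handle in the scale's hook, with its wood in it. I handed the job in at about 29 s.

**What I did:** I gripped the wire basket beside the kink, leaning back, and hung it at about 2 cm/s until the wrist's vertical force read about 0. Once the pointer had settled I opened the fingers in small steps and backed out along the tool axis.

**Last checks:**
- **Scale:** The pointer read about 68–71 mm drawn down, which is roughly 0.7 kg. It stayed within about 2 mm through the release and afterwards.
- **Stillness:** Over the final 0.9 s of frames the basket showed only measurement noise, under 0.1 px. The arm touched nothing.
- **Other things:** By eye, nothing else on the table had moved.

**What did not agree or go cleanly:**
- **Finger gap:** It read about 2 mm on the 8 mm bar. The basket still lifted, carried and stayed in the grip.
- **Basket tilt:** The basket's far end sagged about 10° when I lifted it, and I levelled it by leaning the tool further. It had tilted about 6° the other way when I released it, so it rocked about ±1° for a few seconds. I waited for that to stop before opening fully.
- **Wrist torque:** It kept an offset of about 0.6 N m after release. I put this down to the tool's own weight when tilted.
- **Sideways force:** While easing off I saw up to about 2 N sideways on the hook, and trimmed it out before letting go.

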